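Stack the test sieves on the sieve shaker

TASK

Build the sieve stack on the pan of the white sieve shaker, one piece at a time from the bottom up: first the blue sieve (finest mesh), then the green one, then the yellow one (coarsest), each nested fully home and level in the one below, and last the steel lid, laid centred on the yellow sieve so that it covers the mouth. Let go of everything, and leave the dropper bottles, the beaker and the rubber stopper where they stand.

Things in the scene. Friction and masses are not known exactly. Their poses are not given: they have to be found in the camera images.
- pan_mouth (a point): Centre of the open mouth, at rim height (62 mm above the worktop), of the steel pan fixed on the sieve shaker: 64 mm across, bore 58, 19 deep. The shaker is a fixed white box 130 x 130 x 36 mm with a black round deck (100 mm across, top at 41 mm) under the pan; place and yaw vary. z up; -x is its front with display and knob.
- sieve_blue_centre (a point): Centre (19 mm above the foot) of the upright round blue sieve with the finest mesh: 64 mm across, 38 high, 80 g, z up. Its lowest 8 mm are a narrower skirt, 52 mm across, tapering to 43 at the foot; above is the full-width frame. Open on top: bore 58, mesh 20 mm below the rim. The skirt drops into the bore below (3 mm play) until the frame sits on the rim: this point is then 11 mm above that rim, 30 above the lower sieve's centre.
- sieve_green_centre (a point): Centre (19 mm above the foot) of the upright round green sieve with a medium mesh: 64 mm across, 38 high, 80 g, z up. Its lowest 8 mm are a narrower skirt, 52 mm across, tapering to 43 at the foot; above is the full-width frame. Open on top: bore 58, mesh 20 mm below the rim. The skirt drops into the bore below (3 mm play) until the frame sits on the rim: this point is then 11 mm above that rim, 30 above the lower sieve's centre.
- sieve_yellow_centre (a point): Centre (19 mm above the foot) of the upright round yellow sieve with the coarsest mesh: 64 mm across, 38 high, 80 g, z up. Its lowest 8 mm are a narrower skirt, 52 mm across, tapering to 43 at the foot; above is the full-width frame. Open on top: bore 58, mesh 20 mm below the rim. The skirt drops into the bore below (3 mm play) until the frame sits on the rim: this point is then 11 mm above that rim, 30 above the lower sieve's centre.
- lid_centre (a point): Centre (13 mm above the underside) of the steel lid, lying knob up: a round plate 70 to 73 mm across, 8 mm thick, flat underneath, about 90 g; in its middle a round knob 18 mm across reaches from 8 to 26 mm above the underside. No skirt: it lies on the top sieve's rim, overhanging 3 mm all round; this point is then 32 mm above that sieve's centre.
- dropper_bottle: Bystander: brown dropper bottle with a black top and a green-edged label, 42 mm across, 105 mm high, the foremost of the dropper bottles, at the back, left of the middle. Origin at the centre of its underside, z up.
- beaker: Bystander: clear beaker with pink contents, 88 mm across, 118 mm high, standing at the back left. Origin at the centre of its underside, z up.
- stopper: Bystander: small blue rubber stopper (a solid cone, not a sieve), 36 mm across, 25 mm high, standing at the right. Origin at the centre of its underside, z up.
There are look-alikes about, which are no part of the job. What is shaped like the part that bears sieve_blue_centre but red is not meant.

How it is judged:
On the way, in this order (a step that is already met when the one before it is completed fails the run):
1. the blue sieve is nested in the shaker's pan and let go (horizontal distance between sieve_blue_centre and pan_mouth below 0.006 m and z of sieve_blue_centre in the frame of pan_mouth between 0.008 and 0.014 m and angle between sieve_blue_centre's own z axis and vertical below 0.07 rad and contact force between sieve_blue and the fingers below 0.05 N), for 0.2 s.
2. the green sieve is nested in the blue one and let go (horizontal distance between sieve_blue_centre and pan_mouth below 0.006 m and z of sieve_blue_centre in the frame of pan_mouth between 0.008 and 0.014 m and angle between each of sieve_blue_centre, sieve_green_centre's own z axis and vertical below 0.07 rad and horizontal distance between sieve_green_centre and sieve_blue_centre below 0.006 m and z of sieve_green_centre in the frame of sieve_blue_centre between 0.027 and 0.033 m and contact force between sieve_green and the fingers below 0.05 N), for 0.2 s.
3. the yellow sieve is nested in the green one and let go (horizontal distance between sieve_blue_centre and pan_mouth below 0.006 m and z of sieve_blue_centre in the frame of pan_mouth between 0.008 and 0.014 m and angle between each of sieve_blue_centre, sieve_green_centre, sieve_yellow_centre's own z axis and vertical below 0.07 rad and horizontal distance between sieve_green_centre and sieve_blue_centre below 0.006 m and z of sieve_green_centre in the frame of sieve_blue_centre between 0.027 and 0.033 m and horizontal distance between sieve_yellow_centre and sieve_green_centre below 0.006 m and z of sieve_yellow_centre in the frame of sieve_green_centre between 0.027 and 0.033 m and contact force between sieve_yellow and the fingers below 0.05 N), for 0.2 s.
4. the lid lies centred on the yellow sieve and is let go (horizontal distance between sieve_blue_centre and pan_mouth below 0.006 m and z of sieve_blue_centre in the frame of pan_mouth between 0.008 and 0.014 m and angle between each of sieve_blue_centre, sieve_green_centre, sieve_yellow_centre, lid_centre's own z axis and vertical below 0.07 rad and horizontal distance between sieve_green_centre and sieve_blue_centre below 0.006 m and z of sieve_green_centre in the frame of sieve_blue_centre between 0.027 and 0.033 m and horizontal distance between sieve_yellow_centre and sieve_green_centre below 0.006 m and z of sieve_yellow_centre in the frame of sieve_green_centre between 0.027 and 0.033 m and horizontal distance between lid_centre and sieve_yellow_centre below 0.008 m and z of lid_centre in the frame of sieve_yellow_centre between 0.029 and 0.035 m and contact force between steel_lid and the fingers below 0.05 N), for 0.2 s.
At the end, for the whole second after the job is handed in: On the pan, bottom up: blue, green, yellow sieve, each within 6 mm of the axis of the piece below, 3 mm of fully home and 0.07 rad of level; the lid flat on the yellow sieve (3 mm, 0.07 rad), within 8 mm of its centre; all released and at rest (horizontal distance between sieve_blue_centre and pan_mouth below 0.006 m and z of sieve_blue_centre in the frame of pan_mouth between 0.008 and 0.014 m and angle between each of sieve_blue_centre, sieve_green_centre, sieve_yellow_centre, lid_centre's own z axis and vertical below 0.07 rad and horizontal distance between sieve_green_centre and sieve_blue_centre below 0.006 m and z of sieve_green_centre in the frame of sieve_blue_centre between 0.027 and 0.033 m and horizontal distance between sieve_yellow_centre and sieve_green_centre below 0.006 m and z of sieve_yellow_centre in the frame of sieve_green_centre between 0.027 and 0.033 m and horizontal distance between lid_centre and sieve_yellow_centre below 0.008 m and z of lid_centre in the frame of sieve_yellow_centre between 0.029 and 0.035 m and linear speed of each of sieve_blue, sieve_green, sieve_yellow, steel_lid below 0.02 m/s); the robot touches nothing.
It fails at once if the dropper bottle is shoved or knocked over (distance of dropper_bottle from where it was at the start of the episode above 0.03 m or angle between dropper_bottle's own z axis and vertical above 0.5 rad).
It fails at once if the beaker is shoved or knocked over (distance of beaker from where it was at the start of the episode above 0.03 m or angle between beaker's own z axis and vertical above 0.5 rad).
It fails at once if the rubber stopper is shoved or knocked over (distance of stopper from where it was at the start of the episode above 0.03 m or angle between stopper's own z axis and vertical above 0.5 rad).
It also fails if it takes over 120 s, if anything falls off the work surface, if the arm or the gripper's body presses on something with over 40 N, if the wrist force passes 120 N, or if a joint passes its speed limit or range.

ROBOT

A 7-joint arm with a two-finger parallel gripper is mounted at the origin on a cart in front of the work surface, level with it; the furniture and walls round the work are solid. World frame = base frame: x ahead of the robot, y to its left, z up, the work surface at z = 0. Lengths are in m, angles in rad, forces in N, time in s.
With the tool pointing down it reaches from about 0.4 to 0.85 m from the base axis. Payload 4.5 kg.
Tool frame: the origin (TCP) lies on the centre line of the jaws, within the pads' length; the fingertips stand 11 mm ahead of it and the grasp point (between the pads) lies 8 mm behind it; z points along the fingers, y is the line along which they close (so a half turn about z gives the same grasp; the last joint's range is limited). The gripper opens to 88 mm and grips with 3 to 60 N. Pads are 18 mm wide; open, the fingers measure 123 mm over their backs; the gripper's body (75 mm by 187 mm) begins 45 mm behind the grasp point.
Start: joints at [1.181, 0.689, -0.195, 1.565, 0.157, 0.902, -0.215], TCP at [0.257, -0.57, 0.215] pointing down, gripper open.
Joint ranges: [-3.01, 3.01], [-0.46, 2.08], [-1.47, 1.51], [0.13, 2.56], [-1, 4.14], [0.04, 2.09], [-2.66, 2.66]. Speed limits (rad/s): [2.57, 2.57, 3.14, 3.14, 3.14, 3.14, 3.14].

INTERFACE

Orientations are given as a unit quaternion [x, y, z, w].
In Python, from plant import * gives the robot as it stands. The module is installed in compiled form; this text tells all that it offers.
- The arm moves only by the tool send_rows, never from a script. Its argument "motion" is a list of rows, each an object of numbers: "x", "y", "z": the shift along the tool's x, y, z in cm; "rx", "ry", "rz": the turn, a rotation vector about the tool's x, y, z in rad; "jaw": the finger opening in cm, from 0 to 8.81. In form: [{"x": .., "y": .., "z": .., "rx": .., "ry": .., "rz": .., "jaw": ..}, ...]. A call has exactly 5 rows; each row shifts and turns the commanded pose from where the row before left it, along the tool's axes as they then stand; what a row does not reach is not made up. A row lasts 1/10 s, in which the tool goes at most 50 mm and 8.59 degrees, less where a joint would pass 70% of its speed; a pose out of reach is approached as far as the arm can. A call is refused whole if a number of a shift passes 5 or a number of a turn 0.15, either way. A call with a gripper value outside its range is refused whole. The fingers move at their own pace and stop on an object; "grip_force" is the grip in N (left out, the last holds). Time passes only in rows, so rows that do not move let the fingers close, or fill a call up. It gives the time, the measured TCP pose, the force, the opening and the grip force at its end, in the units of the state.
- get_state(): the state, without advancing time (a new reading comes with each control period).
- snapshot(name): name is "side" or "top"; returns a dict with "img" (480x640x3 uint8, red, green, blue), "vertical_fov" (degrees; the focal length in pixels is half the picture's height over the tangent of half this angle, whatever the lens; pixels are square), "cx", "cy" (the principal point, pixels), "extrinsics" (4x4, takes a point from camera to world coordinates). Camera axes: x right, y up, looking along -z (the intrinsics and any distortion apply to the point x, -y, -z); pixel columns grow to the right and rows downward; lengths in m; the calibration is good to about 2 mm. A picture is of the moment at which its call begins. There is no depth.
- finish_job(): hands the job in; it is judged then, once.
The state is a dict: "clock": time; "q": joint angles; "qd": joint speeds; "joint_torque": joint torques, N m; "tool_pos": TCP position; "eef_rot": TCP orientation; "contact_force": force on the tool from outside, world axes, zero at the start; "moment": the same for the moment, N m; "opening": opening from 0.0 (shut) to 1.0 (fully open); "finger_force": force on a finger pad.
Only numpy, scipy, OpenCV 4.12 (cv2) and the standard library are available. Lean on these libraries where they do the work, as an engineer would, in place of code of your own. Each camera call takes 0.05 s, during which the arm holds its last target. There are 200 camera calls.

## Working session

There is one attempt and no reset: what is moved stays moved. The work goes in short steps, Python scripts to look and compute and a tool call to move; the robot and the scene stay as the last step left them, time stands still between calls to the robot, and variables do not carry over. Pictures are saved under pics/ and viewed, at most 14 in all, crops included, and the job is handed in when it is done.

Besides the shell and the picture viewer there is one more tool, called by a JSON object that holds its "fn" and its "kwargs". send_rows: Moves the arm, as the interface text tells. Its arguments: {"type":"object","properties":{"motion":{"type":"array"},"grip_force":{"type":"number"}},"required":["motion"]}

```bash
mkdir -p pics
python3 - <<'E'
from plant import *
import cv2,numpy as np
s=get_state(); print(s)
for n in("side","top"):
    d=snapshot(n); print(n,d["vertical_fov"],d["cx"],d["cy"],np.round(d["extrinsics"],4).tolist(),[k for k in d])
    cv2.imwrite(f"pics/{n}0.png",d["img"][:,:,::-1])
E
```

```text
{'clock': 0.0, 'q': array([ 1.18082848,  0.69001704, -0.19451752,  1.56634204,  0.15732083,
        0.90248596, -0.21509888]), 'qd': array([-0.00014608,  0.00237905, -0.00030071, -0.00056852, -0.00055284,
        0.0001345 ,  0.00157513]), 'joint_torque': array([-4.49623049e-04, -5.27568662e+01, -1.26730945e+00, -1.53430456e+01,
       -5.27472713e-02,  6.70788431e-03,  1.38703103e-04]), 'tool_pos': array([ 0.25667025, -0.56912335,  0.21439007]), 'eef_rot': array([ 9.77625420e-01,  2.10351311e-01, -2.64980343e-04, -8.90435525e-04]), 'contact_force': array([-0.18280059,  0.95090304, -0.24183466]), 'moment': array([-0.00431483, -0.04031822, -0.0320888 ]), 'finger_force': 0.0, 'opening': 0.9992447283342646}
side 44.62506585947092 322.1383644217563 232.59787474440265 [[0.9806, 0.1224, -0.153, 0.3704], [-0.1959, 0.6343, -0.7479, -1.0683], [0.0055, 0.7634, 0.6459, 0.9864], [0.0, 0.0, 0.0, 1.0]] ['img', 'vertical_fov', 'cx', 'cy', 'extrinsics']
top 52.71222876036066 325.94655798866285 240.09214530368692 [[0.0266, 0.9882, -0.1509, 0.3926], [-0.9995, 0.024, -0.0191, -0.0548], [-0.0152, 0.1514, 0.9884, 1.3573], [0.0, 0.0, 0.0, 1.0]] ['img', 'vertical_fov', 'cx', 'cy', 'extrinsics']
```

View pics/top0.png

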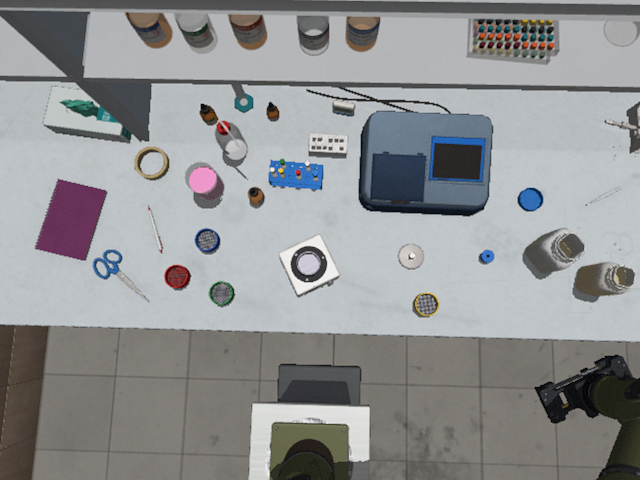

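View pics/side0.png

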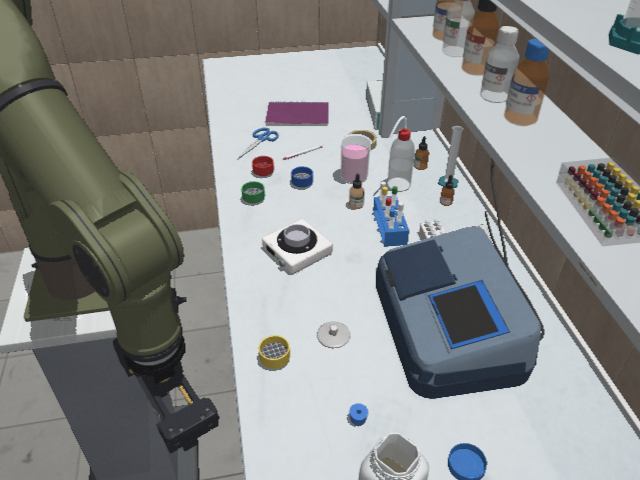

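Candidates for blue: sieve top (207,240)/side (302,177), stopper (487,256)/(358,413), blue cap (531,199)/(467,462). I choose (207,240), since only it has mesh and is sieve-sized. Red at (177,277) is the decoy. Green is at (221,293), yellow at (426,304), lid at (411,256) and pan at (309,262). Next I measure these and check them in a crop sheet.

```bash
cat > h.py <<'E'
from plant import *
import cv2,numpy as np
from scipy.spatial.transform import Rotation as R
def cam(d):
    f=240/np.tan(np.radians(d["vertical_fov"]/2)); return f,d["cx"],d["cy"],np.array(d["extrinsics"])
def ray(d,u,v):
    f,cx,cy,E=cam(d); r=E[:3,:3]@np.array([(u-cx)/f,-(v-cy)/f,-1]); return E[:3,3],r/np.linalg.norm(r)
def plane(d,uv,z):
    o,r=ray(d,*uv); return (o+r*(z-o[2])/r[2])
def tri(ds,uvs):
    A=np.zeros((3,3));b=np.zeros(3)
    rs=[ray(d,*p) for d,p in zip(ds,uvs)]
    for o,r in rs:
        P=np.eye(3)-np.outer(r,r);A+=P;b+=P@o
    x=np.linalg.solve(A,b); gap=max(np.linalg.norm((np.eye(3)-np.outer(r,r))@(x-o)) for o,r in rs)
    return x,gap
def proj(d,p):
    f,cx,cy,E=cam(d); c=E[:3,:3].T@(np.array(p)-E[:3,3]); return np.array([cx-f*c[0]/c[2],cy+f*c[1]/c[2]])
HUE=dict(blue=(105,125),green=(50,90),yellow=(20,35),red=(0,8))
def blob(d,col,near,rad=28,smin=110):
    hsv=cv2.cvtColor(d["img"],cv2.COLOR_RGB2HSV); lo,hi=HUE[col]
    m=cv2.inRange(hsv,(lo,smin,40),(hi,255,255)); w=np.zeros_like(m);cv2.circle(w,tuple(int(round(a)) for a in near),rad,255,-1)
    pts=cv2.findNonZero(m&w); h=cv2.convexHull(pts); M=cv2.moments(h)
    return (M["m10"]/M["m00"],M["m01"]/M["m00"]),cv2.boundingRect(h)
def delta(p,a=None):
    """tool-frame shift in cm and rz to bring the TCP to p with tool-x azimuth a"""
    s=get_state(); r=R.from_quat(s["eef_rot"]); m=r.as_matrix()
    a0=np.arctan2(m[1,0],m[0,0]); T=np.array(p)-s["tool_pos"]
    print("t",round(s["clock"],2),"pos",np.round(s["tool_pos"],4),"az",round(a0,3),"tilt",np.round(m[:2,2],4),"open",round(s["opening"]*8.81,2),"F",np.round(s["contact_force"],1),"ff",round(float(s["finger_force"]),1))
    print("  shift cm",np.round(m.T@T*100,2),"rz",None if a is None else round(-(a-a0),3))
E
python3 - <<'E'
from h import *
T=snapshot("top");S=snapshot("side")
for c,t,s in(("blue",(207,240),(302,177)),("green",(221,293),(253,192)),("yellow",(426,304),(275,352)),("red",(177,277),(263,166))):
    bt,rt=blob(T,c,t);bs,rs=blob(S,c,s); x,g=tri((T,S),(bt,bs))
    print(c,np.round(bt,1),rt,np.round(bs,1),rs,np.round(x,4),"gap",round(g,4),"pl",np.round(plane(T,bt,.023)[:2],4),np.round(plane(S,bs,.023)[:2],4))
tiles=[]
for d,L in((T,[(207,240),(221,293),(426,304),(411,256),(309,262)]),(S,[(302,177),(253,192),(275,352),(334,334),(297,243)])):
    tiles.append(np.hstack([cv2.resize(d["img"][v-26:v+26,u-26:u+26],(156,156),interpolation=cv2.INTER_NEAREST) if i<4 else cv2.resize(d["img"][v-39:v+39,u-39:u+39],(156,156),interpolation=cv2.INTER_NEAREST) for i,(u,v) in enumerate(L)]))
cv2.imwrite("pics/sheet.png",np.vstack(tiles)[:,:,::-1])
E
```

```text
blue [206.9 239.9] (195, 229, 25, 23) [301.6 176.4] (291, 167, 22, 20) [0.5894 0.3041 0.0228] gap 0.0004 pl [0.5889 0.3041] [0.5897 0.3038]
green [221.2 292.9] (210, 282, 24, 23) [252.7 192. ] (242, 182, 22, 21) [0.443  0.2552 0.0226] gap 0.0005 pl [0.4424 0.2551] [0.4435 0.2547]
yellow [426.1 303.9] (414, 293, 25, 23) [273.8 351.6] (259, 336, 30, 33) [ 0.427  -0.3061  0.024 ] gap 0.0001 pl [ 0.4272 -0.3063] [ 0.427  -0.3053]
red [176.8 276.1] (165, 265, 25, 23) [265.3 164.6] (252, 156, 33, 20) [0.4898 0.3803 0.0253] gap 0.0046 pl [0.4854 0.3812] [0.4947 0.3839]
```

View pics/sheet.png

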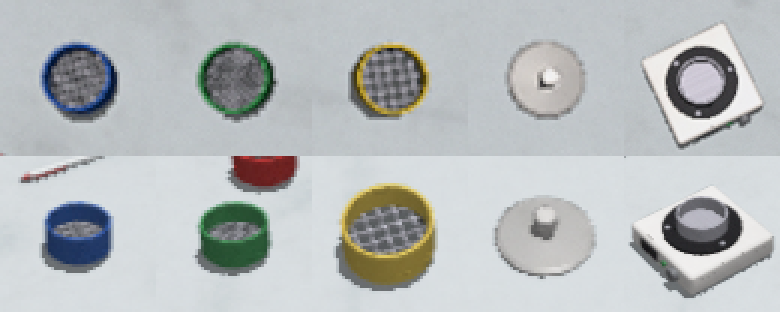

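The sheet confirms all five. The three sieves triangulate to z≈0.023, which matches the frame mid-height. Now the pan and the lid.

Run:
```python
from h import *
T=snapshot("top");S=snapshot("side")
out=[]
for n,d,c,l in(("top",T,(309,262),(411,256)),("side",S,(297,240),(334,334))):
    g=cv2.cvtColor(d["img"],cv2.COLOR_RGB2GRAY)
    w=np.zeros_like(g);cv2.circle(w,c,22 if n=="top" else 24,255,-1)
    m=cv2.inRange(g,0,75)&w
    k,lab,st,_=cv2.connectedComponentsWithStats(m); i=1+np.argmax(st[1:,4]); m=np.uint8(lab==i)*255
    h=cv2.convexHull(cv2.findNonZero(m)); e=cv2.fitEllipse(h); M=cv2.moments(h); 
    print(n,"deck hull",M["m10"]/M["m00"],M["m01"]/M["m00"],"ell",np.round(e[0],1),np.round(e[1],1),cv2.boundingRect(h),"z41",np.round(plane(d,e[0],.041),4))
    # hole = pan silhouette inside the hull
    f=np.zeros_like(g);cv2.fillConvexPoly(f,h,255); hole=cv2.morphologyEx(f&~m,cv2.MORPH_OPEN,np.ones((3,3)))
    k,lab,st,_=cv2.connectedComponentsWithStats(hole); i=1+np.argmax(st[1:,4]); hp=cv2.convexHull(cv2.findNonZero(np.uint8(lab==i)))
    M=cv2.moments(hp); u=(M["m10"]/M["m00"],M["m01"]/M["m00"]); print("  pan",np.round(u,1),cv2.boundingRect(hp),"z51",np.round(plane(d,u,.0515),4),"z62",np.round(plane(d,u,.062),4))
    # lid: warmer grey than the bench
    im=d["img"].astype(int); r=np.uint8((im[:,:,0]-im[:,:,2]>=0))*255
    w[:]=0;cv2.circle(w,l,24,255,-1); r=cv2.morphologyEx(r&w,cv2.MORPH_OPEN,np.ones((3,3)))
    h=cv2.convexHull(cv2.findNonZero(r)); e=cv2.fitEllipse(h);M=cv2.moments(h);u=(M["m10"]/M["m00"],M["m01"]/M["m00"])
    print("  lid",np.round(u,1),np.round(e[0],1),np.round(e[1],1),cv2.boundingRect(h),"z4",np.round(plane(d,u,.004),4))
    out.append(u)
print("bench px",T["img"][280,411],S["img"][370,334],T["img"][262,411])
print(tri((T,S),out))
```

```text
top deck hull 308.3941166046429 263.8447634237108 ell [308.4 263.9] [34.7 35.2] (291, 247, 36, 35) z41 [0.5268 0.0166 0.041 ]
  pan [308.1 262.6] (296, 251, 25, 24) z51 [0.5292 0.0171 0.0515] z62 [0.5281 0.0165 0.062 ]
  lid [410.5 256. ] [410.5 256. ] [24.9 25.4] (398, 244, 26, 25) z4 [ 0.5599 -0.267   0.004 ]
side deck hull 296.491626519844 240.7325074558385 ell [296.5 239.6] [26.5 39.1] (277, 230, 40, 24) z41 [0.527  0.0121 0.041 ]
  pan [296.7 237.4] (284, 230, 26, 17) z51 [0.5272 0.008  0.0515] z62 [ 0.5255 -0.0041  0.062 ]
  lid [333.  334.5] [333.  334.5] [25.6 32.3] (317, 322, 33, 26) z4 [ 0.5596 -0.269   0.004 ]
bench px [193 198 203] [216 221 224] [193 188 185]
(array([ 0.56008147, -0.2673159 ,  0.00194564]), np.float64(0.0001010250045539063))
```

{"fn": "send_rows", "kwargs": {"motion": [{"rz": 0.141, "y": -3}, {"rz": 0.141, "y": -4}, {"rz": 0.141, "y": -4}, {"y": -4}, {"y": -4}], "grip_force": 15}}

```text
schema error: expected keys x, y, z, rx, ry, rz, jaw
```

{"fn": "send_rows", "kwargs": {"motion": [{"x": 2, "y": -4}, {"x": 2, "y": -4}, {"x": 2, "y": -4}, {"x": 2, "y": -4}, {"x": 2, "y": -4}]}}

```text
schema error: expected keys x, y, z, rx, ry, rz, jaw
```

```bash
python3 -c "
from h import *
delta([.5894,.3041,.15],0)"
```

```text
t 0.3 pos [ 0.257  -0.5695  0.215 ] az 0.424 tilt [-0.0002  0.0005] open 8.84 F [-0.3 -0.2 -0.8] ff 0.0
  shift cm [ 66.23 -65.96   6.53] rz 0.424
```

{"fn": "send_rows", "kwargs": {"motion": [{"x": 0, "y": -3, "z": 0, "rx": 0, "ry": 0, "rz": 0.141, "jaw": 8.8}, {"x": 0, "y": -4, "z": 0, "rx": 0, "ry": 0, "rz": 0.141, "jaw": 8.8}, {"x": 0, "y": -4, "z": 0, "rx": 0, "ry": 0, "rz": 0.141, "jaw": 8.8}, {"x": 0, "y": -4, "z": 0, "rx": 0, "ry": 0, "rz": 0, "jaw": 8.8}, {"x": 0, "y": -4, "z": 0, "rx": 0, "ry": 0, "rz": 0, "jaw": 8.8}], "grip_force": 15}}

```text
clock: 0.8
tool_pos: [0.2276, -0.383, 0.2154]
eef_rot: [1.0, 0.0, 0.0, 0.0]
contact_force: [0.7, 0.4, 0.1]
opening: 0.996
finger_force: 0.0
```

{"fn": "send_rows", "kwargs": {"motion": [{"x": 2, "y": -4, "z": 0, "rx": 0, "ry": 0, "rz": 0, "jaw": 8.8}, {"x": 2, "y": -4, "z": 0, "rx": 0, "ry": 0, "rz": 0, "jaw": 8.8}, {"x": 2, "y": -4, "z": 0, "rx": 0, "ry": 0, "rz": 0, "jaw": 8.8}, {"x": 2, "y": -4, "z": 0, "rx": 0, "ry": 0, "rz": 0, "jaw": 8.8}, {"x": 2, "y": -4, "z": 0, "rx": 0, "ry": 0, "rz": 0, "jaw": 8.8}]}}

```text
clock: 1.3
tool_pos: [0.3285, -0.1828, 0.2155]
eef_rot: [1.0, 0.0, 0.0, 0.0]
contact_force: [0.2, -0.3, -0.2]
opening: 1.002
finger_force: 0.0
```

```bash
python3 -c "
from h import *
delta([.5894,.3041,.15],0)"
```

```text
t 1.3 pos [ 0.3285 -0.1828  0.2155] az 0.001 tilt [ 0.001  -0.0004] open 8.82 F [ 0.2 -0.3 -0.2] ff 0.0
  shift cm [ 26.11 -48.67   6.55] rz 0.001
```

{"fn": "send_rows", "kwargs": {"motion": [{"x": 2, "y": -4, "z": 0, "rx": 0, "ry": 0, "rz": 0, "jaw": 8.8}, {"x": 2, "y": -4, "z": 0, "rx": 0, "ry": 0, "rz": 0, "jaw": 8.8}, {"x": 2, "y": -4, "z": 0, "rx": 0, "ry": 0, "rz": 0, "jaw": 8.8}, {"x": 2, "y": -4, "z": 0, "rx": 0, "ry": 0, "rz": 0, "jaw": 8.8}, {"x": 2, "y": -4, "z": 0, "rx": 0, "ry": 0, "rz": 0, "jaw": 8.8}]}}

```text
clock: 1.8
tool_pos: [0.4282, 0.0177, 0.2154]
eef_rot: [1.0, 0.001, 0.0, 0.0]
contact_force: [0.3, 0.2, -0.7]
opening: 1.0
finger_force: 0.0
```

{"fn": "send_rows", "kwargs": {"motion": [{"x": 2, "y": -4, "z": 0, "rx": 0, "ry": 0, "rz": 0, "jaw": 8.8}, {"x": 2, "y": -4, "z": 0, "rx": 0, "ry": 0, "rz": 0, "jaw": 8.8}, {"x": 2, "y": -4, "z": 0, "rx": 0, "ry": 0, "rz": 0, "jaw": 8.8}, {"x": 2, "y": -4, "z": 0, "rx": 0, "ry": 0, "rz": 0, "jaw": 8.8}, {"x": 2, "y": -4, "z": 0, "rx": 0, "ry": 0, "rz": 0, "jaw": 8.8}]}}

```text
clock: 2.3
tool_pos: [0.5279, 0.2178, 0.2153]
eef_rot: [1.0, 0.001, 0.0, 0.0]
contact_force: [0.5, 0.1, -0.0]
opening: 0.998
finger_force: 0.0
```

{"fn": "send_rows", "kwargs": {"motion": [{"x": 2, "y": -3, "z": 1, "rx": 0, "ry": 0, "rz": 0, "jaw": 8.8}, {"x": 2, "y": -3, "z": 2, "rx": 0, "ry": 0, "rz": 0, "jaw": 8.8}, {"x": 2.1, "y": -2.7, "z": 2, "rx": 0, "ry": 0, "rz": 0, "jaw": 8.8}, {"x": 0, "y": 0, "z": 1.5, "rx": 0, "ry": 0, "rz": 0, "jaw": 8.8}, {"x": 0, "y": 0, "z": 0, "rx": 0, "ry": 0, "rz": 0, "jaw": 8.8}]}}

```text
clock: 2.8
tool_pos: [0.5865, 0.303, 0.1473]
eef_rot: [1.0, 0.001, -0.002, 0.001]
contact_force: [-0.2, -0.3, 0.7]
opening: 1.0
finger_force: 0.0
```

```bash
python3 -c "
from h import *
T=snapshot('top');S=snapshot('side')
cv2.imwrite('pics/hov.png',cv2.resize(S['img'][80:300,150:450],(750,550))[:,:,::-1])
delta([.5894,.3041,.023],0)"
```

```text
t 2.9 pos [0.5881 0.3022 0.1502] az 0.0 tilt [-0.0006 -0.001 ] open 8.74 F [ 0.3  0.5 -1. ] ff 0.0
  shift cm [ 0.14 -0.2  12.72] rz 0.0
```

View pics/hov.png

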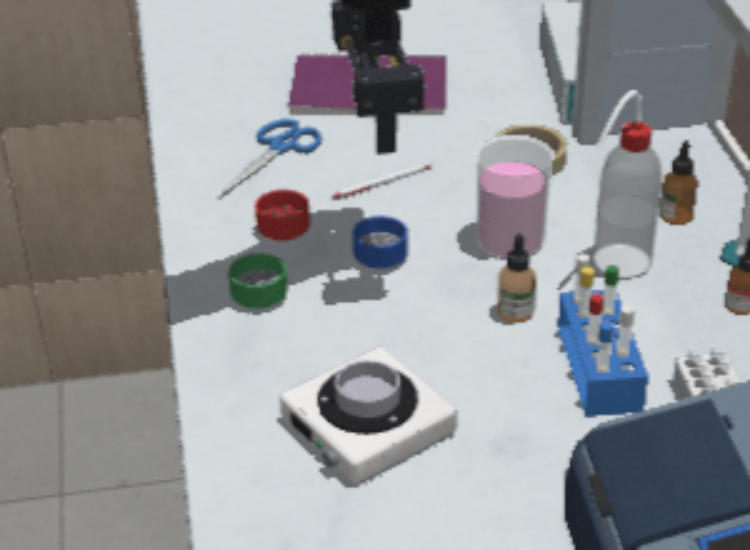

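The side view shows the gripper centred above the blue sieve (380,240 in the crop) and clear of the beaker and the bottles. Descending.

{"fn": "send_rows", "kwargs": {"motion": [{"x": 0.1, "y": -0.1, "z": 4, "rx": 0, "ry": 0, "rz": 0, "jaw": 8.8}, {"x": 0, "y": 0, "z": 4, "rx": 0, "ry": 0, "rz": 0, "jaw": 8.8}, {"x": 0, "y": 0, "z": 3, "rx": 0, "ry": 0, "rz": 0, "jaw": 8.8}, {"x": 0, "y": 0, "z": 1.6, "rx": 0, "ry": 0, "rz": 0, "jaw": 8.8}, {"x": 0, "y": 0, "z": 0, "rx": 0, "ry": 0, "rz": 0, "jaw": 8.8}]}}

```text
clock: 3.4
tool_pos: [0.5884, 0.3029, 0.0233]
eef_rot: [1.0, 0.0, -0.001, 0.001]
contact_force: [-0.3, -0.4, 0.9]
opening: 1.0
finger_force: 0.0
```

{"fn": "send_rows", "kwargs": {"motion": [{"x": 0, "y": 0, "z": 0, "rx": 0, "ry": 0, "rz": 0, "jaw": 7.2}, {"x": 0, "y": 0, "z": 0, "rx": 0, "ry": 0, "rz": 0, "jaw": 6.8}, {"x": 0, "y": 0, "z": 0, "rx": 0, "ry": 0, "rz": 0, "jaw": 5.5}, {"x": 0, "y": 0, "z": 0, "rx": 0, "ry": 0, "rz": 0, "jaw": 5.5}, {"x": 0, "y": 0, "z": 0, "rx": 0, "ry": 0, "rz": 0, "jaw": 5.5}]}}

```text
clock: 3.9
tool_pos: [0.5896, 0.3041, 0.0248]
eef_rot: [1.0, 0.0, 0.0, -0.0]
contact_force: [0.1, -0.7, 0.2]
opening: 0.627
finger_force: 0.0
```

{"fn": "send_rows", "kwargs": {"motion": [{"x": 0, "y": 0, "z": 0, "rx": 0, "ry": 0, "rz": 0, "jaw": 5.5}, {"x": 0, "y": 0, "z": -1, "rx": 0, "ry": 0, "rz": 0, "jaw": 5.5}, {"x": 0, "y": 0, "z": -3, "rx": 0, "ry": 0, "rz": 0, "jaw": 5.5}, {"x": 0, "y": 0, "z": -4, "rx": 0, "ry": 0, "rz": 0, "jaw": 5.5}, {"x": 0, "y": 0, "z": -4, "rx": 0, "ry": 0, "rz": 0, "jaw": 5.5}]}}

```text
clock: 4.4
tool_pos: [0.589, 0.3037, 0.1458]
eef_rot: [1.0, 0.0, -0.0, 0.0]
contact_force: [1.3, -0.5, 0.3]
opening: 0.625
finger_force: 0.0
```

```bash
python3 -c "
from h import *
delta([.5275,.0166,.145],0)"
```

```text
t 4.4 pos [0.589  0.3037 0.1458] az 0.001 tilt [-0.0004 -0.0004] open 5.5 F [ 1.3 -0.5  0.3] ff 0.0
  shift cm [-6.17 28.71  0.1 ] rz 0.001
```

```bash
python3 -c "
from h import *
T=snapshot('top');S=snapshot('side')
a=cv2.resize(S['img'][100:260,200:400],(500,400));b=cv2.resize(T['img'][190:330,140:315],(500,400))
cv2.imwrite('pics/m.png',np.vstack([a,b])[:,:,::-1] if 0 else cv2.resize(np.hstack([a,b]),(800,320))[:,:,::-1])"
```

```text
(no output)
```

View pics/m.png

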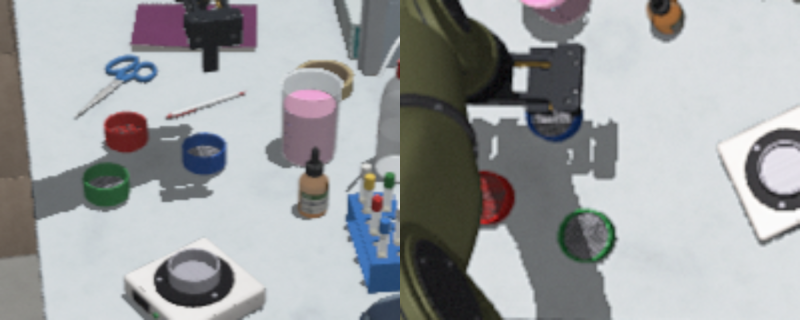

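```bash
python3 -c "
from h import *
T=snapshot('top');S=snapshot('side')
bs,rs=blob(S,'blue',(302,177));print(bs,rs,plane(S,bs,.023))
p=np.array([.589,.3037,.1458])
for dy in(-.03,.03): print(dy,'tip',proj(S,p+[0,dy,-.011]),proj(T,p+[0,dy,-.011]))
u0,v0=(220,60)
im=S['img'].copy()
a=cv2.resize(im[80:200,240:360],(600,600),interpolation=cv2.INTER_CUBIC)
for dy in(-.0275,.0275):
  q=proj(S,p+[0,dy,-.011]); cv2.circle(a,(int((q[0]-240)*5),int((q[1]-80)*5)),5,(255,0,0),-1)
cv2.imwrite('pics/m2.png',a[:,:,::-1])"
```

```text
(301.6354016354016, 176.4112554112554) (291, 167, 22, 20) [0.58975778 0.30356594 0.023     ]
-0.03 tip [302.52052683 148.62776209] [207.38792257 233.49590699]
0.03 tip [298.84819723 137.30034074] [184.16901339 232.94133052]
```

View pics/m2.png

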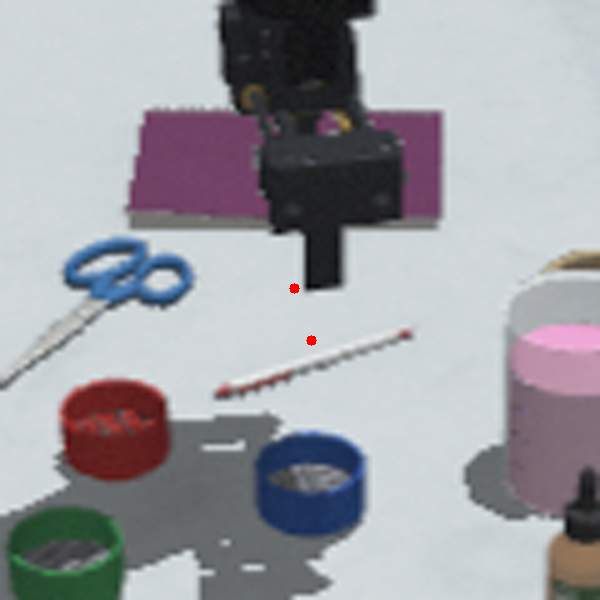

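```bash
python3 -c "
from h import *
T=snapshot('top');S=snapshot('side');s=get_state()
r=R.from_quat(s['eef_rot']).as_matrix();p=s['tool_pos'];print(p,r.round(3))
tiles=[]
for d,(u,v) in((T,(165,195)),(S,(265,80))):
  a=cv2.resize(d['img'][v:v+80,u:u+80],(400,400),interpolation=cv2.INTER_CUBIC)
  for b in (.011,-.053,-.1):
    for dy,c in((-.0275,(255,0,0)),(0,(0,255,0)),(.0275,(255,255,0))):
      q=proj(d,p+r@np.array([0,-dy,b])); print(b,dy,q.round(1)); cv2.circle(a,(int((q[0]-u)*5),int((q[1]-v)*5)),3,c,-1)
  tiles.append(a)
cv2.imwrite('pics/m3.png',np.hstack(tiles)[:,:,::-1])"
```

```text
[0.5882705  0.30346631 0.14323274] [[ 1.     0.001 -0.002]
 [ 0.001 -1.    -0.001]
 [-0.002  0.001 -1.   ]]
0.011 -0.0275 [206.8 233.9]
0.011 0 [196.1 233.7]
0.011 0.0275 [185.5 233.4]
-0.053 -0.0275 [200.  229.6]
-0.053 0 [188.8 229.3]
-0.053 0.0275 [177.6 229.1]
-0.1 -0.0275 [194.5 226.1]
-0.1 0 [182.8 225.8]
-0.1 0.0275 [171.2 225.5]
0.011 -0.0275 [302.1 149. ]
0.011 0 [300.4 143.8]
0.011 0.0275 [298.8 138.6]
-0.053 -0.0275 [301.8 128.3]
-0.053 0 [300.  123.2]
-0.053 0.0275 [298.3 118.2]
-0.1 -0.0275 [301.5 112.4]
-0.1 0 [299.7 107.4]
-0.1 0.0275 [298.  102.5]
```

View pics/m3.png

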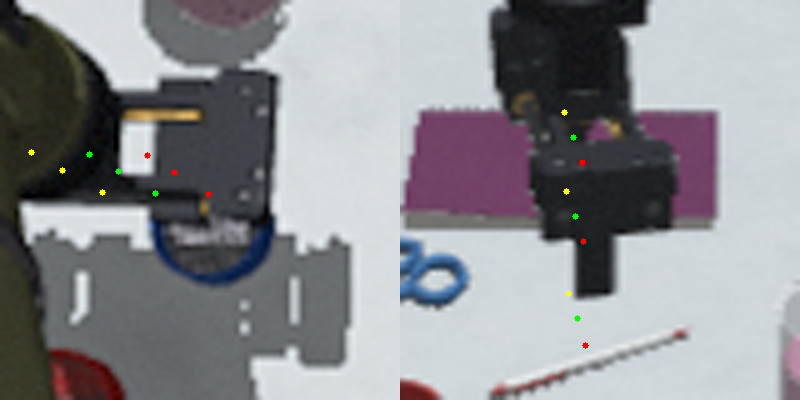

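The sieve did not move, and the finger tip appears about 10 px higher in the side view than the reported pose implies. I'll open the jaws, go back down to the same height, and look there.

{"fn": "send_rows", "kwargs": {"motion": [{"x": 0, "y": 0, "z": 0, "rx": 0, "ry": 0, "rz": 0, "jaw": 8.8}, {"x": 0, "y": 0, "z": 1, "rx": 0, "ry": 0, "rz": 0, "jaw": 8.8}, {"x": 0, "y": 0, "z": 3, "rx": 0, "ry": 0, "rz": 0, "jaw": 8.8}, {"x": 0, "y": 0, "z": 4, "rx": 0, "ry": 0, "rz": 0, "jaw": 8.8}, {"x": 0, "y": 0, "z": 4, "rx": 0, "ry": 0, "rz": 0, "jaw": 8.8}]}}

```text
clock: 5.2
tool_pos: [0.5889, 0.3037, 0.0219]
eef_rot: [1.0, 0.0, -0.0, 0.0]
contact_force: [-0.0, 0.3, 0.7]
opening: 0.997
finger_force: 0.0
```

{"fn": "send_rows", "kwargs": {"motion": [{"x": 0, "y": 0, "z": 0, "rx": 0, "ry": 0, "rz": 0, "jaw": 8.8}, {"x": 0, "y": 0, "z": 0, "rx": 0, "ry": 0, "rz": 0, "jaw": 8.8}, {"x": 0, "y": 0, "z": 0, "rx": 0, "ry": 0, "rz": 0, "jaw": 8.8}, {"x": 0, "y": 0, "z": 0, "rx": 0, "ry": 0, "rz": 0, "jaw": 8.8}, {"x": 0, "y": 0, "z": 0, "rx": 0, "ry": 0, "rz": 0, "jaw": 8.8}]}}

```text
clock: 5.7
tool_pos: [0.5904, 0.3045, 0.0261]
eef_rot: [1.0, 0.0, 0.001, -0.001]
contact_force: [0.6, -0.2, 0.3]
opening: 1.0
finger_force: 0.0
```

```bash
python3 -c "
from h import *
T=snapshot('top');S=snapshot('side');s=get_state()
r=R.from_quat(s['eef_rot']).as_matrix();p=s['tool_pos'];print(p,s['contact_force'])
tiles=[]
for d,(u,v) in((T,(165,195)),(S,(265,120))):
  a=cv2.resize(d['img'][v:v+80,u:u+80],(400,400),interpolation=cv2.INTER_CUBIC)
  for dy,c in((-.044,(255,0,0)),(0,(0,255,0)),(.044,(255,255,0))):
      q=proj(d,p+r@np.array([0,-dy,.011])); print(dy,q.round(1)); cv2.circle(a,(int((q[0]-u)*5),int((q[1]-v)*5)),3,c,-1)
  tiles.append(a)
cv2.imwrite('pics/m4.png',np.hstack(tiles)[:,:,::-1])"
```

```text
[0.58988635 0.30426584 0.02537732] [-0.26157319  0.37660547  0.86076918]
-0.044 [223.2 240.3]
0 [207.6 240. ]
0.044 [192.1 239.6]
-0.044 [304.3 187.5]
0 [301.7 178.7]
0.044 [299.1 170.3]
```

View pics/m4.png

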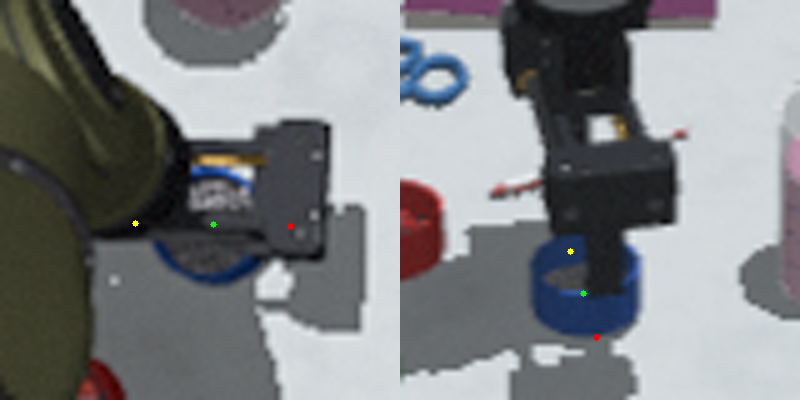

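The finger in front of the sieve ends at about (306,179), near rim height, so the real tips are roughly 3 cm higher than reported. x and y look fine. I'll descend in small steps and watch the force.

{"fn": "send_rows", "kwargs": {"motion": [{"x": 0, "y": 0, "z": 0.4, "rx": 0, "ry": 0, "rz": 0, "jaw": 8.8}, {"x": 0, "y": 0, "z": 0.3, "rx": 0, "ry": 0, "rz": 0, "jaw": 8.8}, {"x": 0, "y": 0, "z": 0.3, "rx": 0, "ry": 0, "rz": 0, "jaw": 8.8}, {"x": 0, "y": 0, "z": 0, "rx": 0, "ry": 0, "rz": 0, "jaw": 8.8}, {"x": 0, "y": 0, "z": 0, "rx": 0, "ry": 0, "rz": 0, "jaw": 8.8}]}}

```text
clock: 6.3
tool_pos: [0.5892, 0.3038, 0.0139]
eef_rot: [1.0, 0.0, -0.0, 0.0]
contact_force: [-0.4, 0.3, 0.4]
opening: 0.999
finger_force: 0.0
```

{"fn": "send_rows", "kwargs": {"motion": [{"x": 0, "y": 0, "z": 0.2, "rx": 0, "ry": 0, "rz": 0, "jaw": 8.8}, {"x": 0, "y": 0, "z": 0.2, "rx": 0, "ry": 0, "rz": 0, "jaw": 8.8}, {"x": 0, "y": 0, "z": 0, "rx": 0, "ry": 0, "rz": 0, "jaw": 8.8}, {"x": 0, "y": 0, "z": 0, "rx": 0, "ry": 0, "rz": 0, "jaw": 8.8}, {"x": 0, "y": 0, "z": 0, "rx": 0, "ry": 0, "rz": 0, "jaw": 8.8}]}}

```text
clock: 6.8
tool_pos: [0.5894, 0.3039, 0.0103]
eef_rot: [1.0, 0.0, 0.0, 0.0]
contact_force: [-0.1, -0.8, 0.7]
opening: 0.999
finger_force: 0.0
```

```bash
python3 -c "
from h import *
S=snapshot('side');s=get_state()
delta([.5894,.3041,.0],0)
g=cv2.cvtColor(S['img'],cv2.COLOR_RGB2GRAY)
for c in(303,305,307): print(c,g[165:200,c])"
```

```text
t 6.85 pos [0.5893 0.3039 0.0103] az 0.001 tilt [0.0002 0.    ] open 8.76 F [ 0.6 -0.5 -0.5] ff 0.0
  shift cm [ 0.01 -0.02  1.03] rz 0.001
303 [ 34  36  33  32  32  33  32  33  32  35  32  29  34  32  33  32  33  33
  33  46  51  48  83 106 108 108 108 109 107 106 107 109 108 106 107]
305 [ 32  31  33  35  31  33  32  33  32  34  32  32  32  29  31  33  32  32
  32  50  48  51 100 107 107 108 109 106 107 106 108 106 107 107 105]
307 [ 36  34  34  32  31  34  34  33  32  34  30  32  34  33  29  32  32  32
  35  46  48  75 105 157 115 110 107 108 108 106 108 108 108 108 107]
```

{"fn": "send_rows", "kwargs": {"motion": [{"x": 0, "y": 0, "z": 0.4, "rx": 0, "ry": 0, "rz": 0, "jaw": 8.8}, {"x": 0, "y": 0, "z": 0.4, "rx": 0, "ry": 0, "rz": 0, "jaw": 8.8}, {"x": 0, "y": 0, "z": 0, "rx": 0, "ry": 0, "rz": 0, "jaw": 8.8}, {"x": 0, "y": 0, "z": 0, "rx": 0, "ry": 0, "rz": 0, "jaw": 8.8}, {"x": 0, "y": 0, "z": 0, "rx": 0, "ry": 0, "rz": 0, "jaw": 8.8}]}}

```text
clock: 7.35
tool_pos: [0.5893, 0.3039, 0.0022]
eef_rot: [1.0, 0.0, 0.0, 0.0]
contact_force: [-0.3, 0.4, 0.3]
opening: 0.995
finger_force: 0.0
```

{"fn": "send_rows", "kwargs": {"motion": [{"x": 0, "y": 0, "z": 0.4, "rx": 0, "ry": 0, "rz": 0, "jaw": 8.8}, {"x": 0, "y": 0, "z": 0.4, "rx": 0, "ry": 0, "rz": 0, "jaw": 8.8}, {"x": 0, "y": 0, "z": 0, "rx": 0, "ry": 0, "rz": 0, "jaw": 8.8}, {"x": 0, "y": 0, "z": 0, "rx": 0, "ry": 0, "rz": 0, "jaw": 8.8}, {"x": 0, "y": 0, "z": 0, "rx": 0, "ry": 0, "rz": 0, "jaw": 8.8}]}}

```text
clock: 7.85
tool_pos: [0.5893, 0.3039, -0.0058]
eef_rot: [1.0, 0.0, 0.0, 0.0]
contact_force: [0.4, -0.6, -0.5]
opening: 0.999
finger_force: 0.0
```

```bash
python3 -c "
from h import *
S=snapshot('side');T=snapshot('top')
delta([.5894,.3041,.0],0)
g=cv2.cvtColor(S['img'],cv2.COLOR_RGB2GRAY)
for c in(303,305,307): print(c,g[180:200,c])
for z in (0,.012,.02,.03): print(z,proj(S,[.589,.243,z]).round(1),proj(S,[.589,.26,z]).round(1))
a=cv2.resize(S['img'][120:220,250:350],(500,500),interpolation=cv2.INTER_CUBIC)
cv2.imwrite('pics/m5.png',a[:,:,::-1])"
```

```text
t 7.95 pos [ 0.5894  0.304  -0.0057] az 0.001 tilt [0.0003 0.0001] open 8.77 F [-0.6  0.5  0.3] ff 0.0
  shift cm [-0.   -0.01 -0.57] rz 0.001
303 [ 33  31  30  29  33  32  34  34  49 103 107 107 107 108 107 109 106 105
 107 106]
305 [ 34  34  32  34  31  31  34  27  64 107 109 108 108 108 110 108 108 109
 107 107]
307 [ 33  34  29  34  35  34  31  33  71 104 109 110 106 107 106 107 108 109
 108 107]
0 [305.2 195.2] [304.1 191.7]
0.012 [305.1 191.8] [304.  188.3]
0.02 [305.1 189.5] [304. 186.]
0.03 [305.  186.6] [304.  183.1]
```

View pics/m5.png

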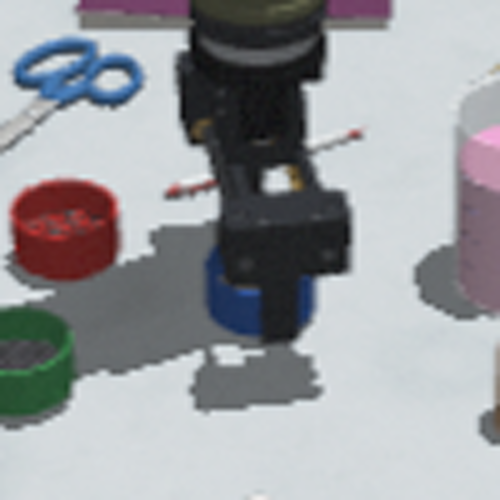

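{"fn": "send_rows", "kwargs": {"motion": [{"x": 0, "y": 0, "z": 0.2, "rx": 0, "ry": 0, "rz": 0, "jaw": 8.8}, {"x": 0, "y": 0, "z": 0.2, "rx": 0, "ry": 0, "rz": 0, "jaw": 8.8}, {"x": 0, "y": 0, "z": 0.2, "rx": 0, "ry": 0, "rz": 0, "jaw": 8.8}, {"x": 0, "y": 0, "z": 0, "rx": 0, "ry": 0, "rz": 0, "jaw": 8.8}, {"x": 0, "y": 0, "z": 0, "rx": 0, "ry": 0, "rz": 0, "jaw": 8.8}]}}

```text
clock: 8.45
tool_pos: [0.5892, 0.3039, -0.0119]
eef_rot: [1.0, 0.0, -0.0, 0.0]
contact_force: [-0.9, 0.8, -0.1]
opening: 0.999
finger_force: 0.0
```

{"fn": "send_rows", "kwargs": {"motion": [{"x": 0, "y": 0, "z": 0, "rx": 0, "ry": 0, "rz": 0, "jaw": 7.0}, {"x": 0, "y": 0, "z": 0, "rx": 0, "ry": 0, "rz": 0, "jaw": 6.6}, {"x": 0, "y": 0, "z": 0, "rx": 0, "ry": 0, "rz": 0, "jaw": 5.8}, {"x": 0, "y": 0, "z": 0, "rx": 0, "ry": 0, "rz": 0, "jaw": 5.8}, {"x": 0, "y": 0, "z": 0, "rx": 0, "ry": 0, "rz": 0, "jaw": 5.8}], "grip_force": 8}}

```text
clock: 8.95
tool_pos: [0.5893, 0.3038, -0.0117]
eef_rot: [1.0, 0.0, 0.0, 0.0]
contact_force: [0.0, -0.2, 0.6]
opening: 0.71
finger_force: 8.0
```

```bash
python3 -c "
from h import *
S=snapshot('side')
delta([.5894,.3041,.0],0)
print(blob(S,'blue',(302,177)))
g=cv2.cvtColor(S['img'],cv2.COLOR_RGB2GRAY)
for c in(303,305,307): print(c,g[180:200,c])"
```

```text
t 9.0 pos [ 0.5893  0.3038 -0.0117] az 0.001 tilt [ 0.0001 -0.0002] open 6.3 F [-0.3 -1.   0.9] ff 8.0
  shift cm [ 0.01 -0.03 -1.17] rz 0.001
((300.090395480226, 178.52118644067798), (291, 169, 21, 18))
303 [ 33  33  31  33  34  34  34  38 104 107 107 108 108 109 108 108 108 108
 107 107]
305 [ 31  30  32  31  35  32  32  55 105 110 107 108 108 108 108 105 108 107
 107 107]
307 [ 31  34  32  33  31  31  32  64 105 109 108 108 109 107 107 107 109 108
 108 108]
```

Held: the jaw stopped at 6.3 cm with 8 N. The offset is about +4 cm in real z; reported z of −0.0117 means the foot is on the table, so nested in the pan should read 0.042. Firming the grip, lifting and carrying.

{"fn": "send_rows", "kwargs": {"motion": [{"x": 0, "y": 0, "z": 0, "rx": 0, "ry": 0, "rz": 0, "jaw": 5.5}, {"x": 0, "y": 0, "z": -1, "rx": 0, "ry": 0, "rz": 0, "jaw": 5.5}, {"x": 0, "y": 0, "z": -3, "rx": 0, "ry": 0, "rz": 0, "jaw": 5.5}, {"x": 0, "y": 0, "z": -4, "rx": 0, "ry": 0, "rz": 0, "jaw": 5.5}, {"x": 0, "y": 0, "z": -2, "rx": 0, "ry": 0, "rz": 0, "jaw": 5.5}], "grip_force": 15}}

```text
clock: 9.5
tool_pos: [0.5909, 0.3048, 0.092]
eef_rot: [1.0, 0.0, 0.002, -0.001]
contact_force: [1.1, 0.5, -1.4]
opening: 0.713
finger_force: 15.0
```

{"fn": "send_rows", "kwargs": {"motion": [{"x": -0.6, "y": 2.7, "z": 0, "rx": 0, "ry": 0, "rz": 0, "jaw": 5.5}, {"x": -0.7, "y": 3.3, "z": 0, "rx": 0, "ry": 0, "rz": 0, "jaw": 5.5}, {"x": -0.7, "y": 3.3, "z": 0, "rx": 0, "ry": 0, "rz": 0, "jaw": 5.5}, {"x": -0.7, "y": 3.3, "z": 0, "rx": 0, "ry": 0, "rz": 0, "jaw": 5.5}, {"x": -0.7, "y": 3.3, "z": 0, "rx": 0, "ry": 0, "rz": 0, "jaw": 5.5}]}}

```text
clock: 10.0
tool_pos: [0.5552, 0.1438, 0.089]
eef_rot: [1.0, 0.001, 0.0, -0.0]
contact_force: [0.3, 0.1, -0.7]
opening: 0.71
finger_force: 15.0
```

{"fn": "send_rows", "kwargs": {"motion": [{"x": -0.7, "y": 3.3, "z": 0, "rx": 0, "ry": 0, "rz": 0, "jaw": 5.5}, {"x": -0.7, "y": 3.3, "z": 0, "rx": 0, "ry": 0, "rz": 0, "jaw": 5.5}, {"x": -0.7, "y": 3.3, "z": 0, "rx": 0, "ry": 0, "rz": 0, "jaw": 5.5}, {"x": -0.7, "y": 2.9, "z": 0, "rx": 0, "ry": 0, "rz": 0, "jaw": 5.5}, {"x": 0, "y": 0, "z": 0, "rx": 0, "ry": 0, "rz": 0, "jaw": 5.5}]}}

```text
clock: 10.5
tool_pos: [0.5261, 0.0108, 0.0889]
eef_rot: [1.0, -0.004, -0.001, 0.002]
contact_force: [0.2, -0.2, -1.8]
opening: 0.71
finger_force: 15.0
```

{"fn": "send_rows", "kwargs": {"motion": [{"x": 0, "y": 0, "z": 0, "rx": 0, "ry": 0, "rz": 0, "jaw": 5.5}, {"x": 0, "y": 0, "z": 0, "rx": 0, "ry": 0, "rz": 0, "jaw": 5.5}, {"x": 0, "y": 0, "z": 0, "rx": 0, "ry": 0, "rz": 0, "jaw": 5.5}, {"x": 0, "y": 0, "z": 0, "rx": 0, "ry": 0, "rz": 0, "jaw": 5.5}, {"x": 0, "y": 0, "z": 0, "rx": 0, "ry": 0, "rz": 0, "jaw": 5.5}]}}

```text
clock: 11.0
tool_pos: [0.5276, 0.0176, 0.0882]
eef_rot: [1.0, 0.001, 0.0, -0.0]
contact_force: [0.6, 0.4, -1.1]
opening: 0.713
finger_force: 15.0
```

```bash
python3 -c "
from h import *
S=snapshot('side');T=snapshot('top')
delta([.5275,.0166,.042],0)
p=[.5275,.0166,.125]
print(proj(S,p),proj(T,p))
for d in(S,T):
  try: print(blob(d,'blue',proj(d,p),40))
  except Exception as e: print(e)
a=cv2.resize(S['img'][170:290,240:360],(400,400),interpolation=cv2.INTER_CUBIC)
b=cv2.resize(T['img'][200:320,250:370],(400,400),interpolation=cv2.INTER_CUBIC)
cv2.imwrite('pics/m6.png',np.hstack([a,b])[:,:,::-1])"
```

```text
t 11.1 pos [0.5275 0.0172 0.0882] az 0.001 tilt [-0. -0.] open 6.25 F [-0.5 -0.2 -1. ] ff 15.0
  shift cm [-0.    0.06  4.62] rz 0.001
[295.56679158 211.66494113] [306.79116561 260.21232192]
((293.4215349369988, 215.84192439862542), (283, 205, 26, 20))
OpenCV(4.12.0) /io/opencv/modules/imgproc/src/convhull.cpp:143: error: (-215:Assertion failed) total >= 0 && (depth == CV_32F || depth == CV_32S) in function 'convexHull'
```

View pics/m6.png

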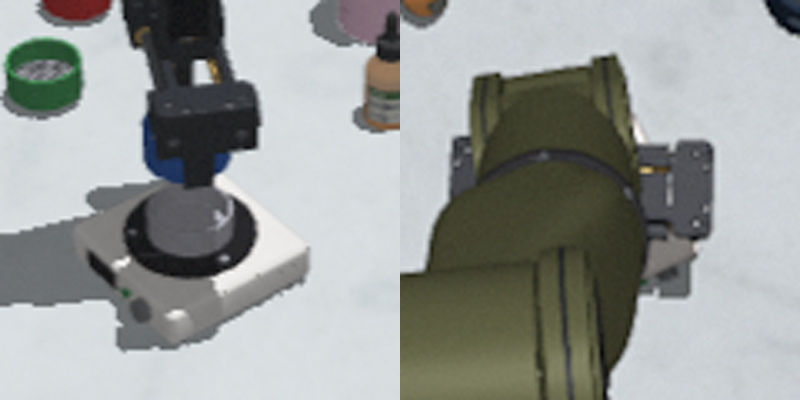

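Side view: the sieve is held level at cols 283–309 over the pan at cols 284–310, about 1 px apart. I'll nudge x by +1.5 mm and lower.

{"fn": "send_rows", "kwargs": {"motion": [{"x": 0.15, "y": 0.05, "z": 1, "rx": 0, "ry": 0, "rz": 0, "jaw": 5.5}, {"x": 0, "y": 0, "z": 1.5, "rx": 0, "ry": 0, "rz": 0, "jaw": 5.5}, {"x": 0, "y": 0, "z": 0.7, "rx": 0, "ry": 0, "rz": 0, "jaw": 5.5}, {"x": 0, "y": 0, "z": 0.4, "rx": 0, "ry": 0, "rz": 0, "jaw": 5.5}, {"x": 0, "y": 0, "z": 0.3, "rx": 0, "ry": 0, "rz": 0, "jaw": 5.5}]}}

```text
clock: 11.6
tool_pos: [0.5289, 0.0163, 0.0487]
eef_rot: [1.0, 0.0, -0.0, 0.0]
contact_force: [-0.1, -0.4, -0.9]
opening: 0.712
finger_force: 15.0
```

{"fn": "send_rows", "kwargs": {"motion": [{"x": 0, "y": 0, "z": 0.2, "rx": 0, "ry": 0, "rz": 0, "jaw": 5.5}, {"x": 0, "y": 0, "z": 0.2, "rx": 0, "ry": 0, "rz": 0, "jaw": 5.5}, {"x": 0, "y": 0, "z": 0.1, "rx": 0, "ry": 0, "rz": 0, "jaw": 5.5}, {"x": 0, "y": 0, "z": 0, "rx": 0, "ry": 0, "rz": 0, "jaw": 5.5}, {"x": 0, "y": 0, "z": 0, "rx": 0, "ry": 0, "rz": 0, "jaw": 5.5}]}}

```text
clock: 12.1
tool_pos: [0.5291, 0.0164, 0.0444]
eef_rot: [1.0, 0.0, 0.0, 0.0]
contact_force: [-0.4, -0.1, -1.0]
opening: 0.708
finger_force: 15.0
```

```bash
python3 -c "
from h import *
S=snapshot('side')
delta([.5285,.0166,.0423],0)
p=[.5283,.0166,.0775]
print(proj(S,p));print(blob(S,'blue',proj(S,p),30))"
```

```text
t 12.15 pos [0.5291 0.0164 0.0444] az 0.001 tilt [ 0.0004 -0.    ] open 6.26 F [-0.7  0.1 -0.2] ff 15.0
  shift cm [-0.06 -0.02  0.21] rz 0.001
[296.35745916 226.98367167]
((294.4180602006689, 230.1833890746934), (284, 219, 27, 20))
```

{"fn": "send_rows", "kwargs": {"motion": [{"x": 0, "y": 0, "z": 0.1, "rx": 0, "ry": 0, "rz": 0, "jaw": 5.5}, {"x": 0, "y": 0, "z": 0.1, "rx": 0, "ry": 0, "rz": 0, "jaw": 5.5}, {"x": 0, "y": 0, "z": 0.1, "rx": 0, "ry": 0, "rz": 0, "jaw": 5.5}, {"x": 0, "y": 0, "z": 0, "rx": 0, "ry": 0, "rz": 0, "jaw": 5.5}, {"x": 0, "y": 0, "z": 0, "rx": 0, "ry": 0, "rz": 0, "jaw": 5.5}]}}

```text
clock: 12.65
tool_pos: [0.5291, 0.0164, 0.0421]
eef_rot: [1.0, 0.0, 0.0, 0.0]
contact_force: [-0.5, -0.2, 8.7]
opening: 0.711
finger_force: 15.0
```

{"fn": "send_rows", "kwargs": {"motion": [{"x": 0, "y": 0, "z": 0, "rx": 0, "ry": 0, "rz": 0, "jaw": 6.6}, {"x": 0, "y": 0, "z": 0, "rx": 0, "ry": 0, "rz": 0, "jaw": 7}, {"x": 0, "y": 0, "z": 0, "rx": 0, "ry": 0, "rz": 0, "jaw": 8.8}, {"x": 0, "y": 0, "z": 0, "rx": 0, "ry": 0, "rz": 0, "jaw": 8.8}, {"x": 0, "y": 0, "z": 0, "rx": 0, "ry": 0, "rz": 0, "jaw": 8.8}]}}

```text
clock: 13.15
tool_pos: [0.529, 0.0164, 0.0411]
eef_rot: [1.0, 0.0, -0.0, 0.0]
contact_force: [-0.2, -0.8, -0.0]
opening: 0.999
finger_force: 0.0
```

{"fn": "send_rows", "kwargs": {"motion": [{"x": 0, "y": 0, "z": 0, "rx": 0, "ry": 0, "rz": 0, "jaw": 8.8}, {"x": 0, "y": 0, "z": -1, "rx": 0, "ry": 0, "rz": 0, "jaw": 8.8}, {"x": 0, "y": 0, "z": -3, "rx": 0, "ry": 0, "rz": 0, "jaw": 8.8}, {"x": 0, "y": 0, "z": -4, "rx": 0, "ry": 0, "rz": 0, "jaw": 8.8}, {"x": 0, "y": 0, "z": -2, "rx": 0, "ry": 0, "rz": 0, "jaw": 8.8}]}}

```text
clock: 13.65
tool_pos: [0.5302, 0.0164, 0.1445]
eef_rot: [1.0, 0.0, 0.002, -0.0]
contact_force: [0.6, 0.8, -0.0]
opening: 1.001
finger_force: 0.0
```

{"fn": "send_rows", "kwargs": {"motion": [{"x": -0.5, "y": -4, "z": 0, "rx": 0, "ry": 0, "rz": 0, "jaw": 8.8}, {"x": -1.4, "y": -4, "z": 0, "rx": 0, "ry": 0, "rz": 0, "jaw": 8.8}, {"x": -1.4, "y": -4, "z": 0, "rx": 0, "ry": 0, "rz": 0, "jaw": 8.8}, {"x": -1.4, "y": -4, "z": 0, "rx": 0, "ry": 0, "rz": 0, "jaw": 8.8}, {"x": -1.4, "y": -4, "z": 0, "rx": 0, "ry": 0, "rz": 0, "jaw": 8.8}]}}

```text
clock: 14.15
tool_pos: [0.4672, 0.2179, 0.142]
eef_rot: [1.0, 0.0, 0.0, -0.0]
contact_force: [0.2, -0.1, -0.8]
opening: 0.996
finger_force: 0.0
```

```bash
python3 -c "
from h import *
S=snapshot('side');T=snapshot('top')
delta([.443,.255,-.0117],0)
p=[.5283,.0166,.077]
uv=[]
for d in(T,S):
  b,r=blob(d,'blue',proj(d,p),24);uv.append(b);print(b,r,proj(d,p),plane(d,b,.077))
print(tri((T,S),uv))
b,r=blob(S,'green',proj(S,[.443,.2552,.023]),24);print(b,r)"
```

```text
t 14.25 pos [0.465  0.2243 0.1419] az 0.012 tilt [-0.0006  0.0053] open 8.83 F [-0.7  0.   0.2] ff 0.0
  shift cm [-2.16 -3.02 15.37] rz 0.012
(307.15642655367225, 261.28742937853104) (295, 249, 25, 25) [307.78208738 261.90556977] [0.52990831 0.01831692 0.077     ]
(296.4878816493547, 226.6336166194523) (284, 214, 26, 26) [296.36218276 227.14181276] [0.52891611 0.01845448 0.077     ]
(array([0.52939616, 0.01833583, 0.07712621]), np.float64(0.0004966212835532398))
(252.64325068870522, 192.04407713498622) (242, 182, 22, 21)
```

Blue is nested: z of the frame middle is 0.0771 against 0.077 expected, within 2 mm of the axis. Now green.

{"fn": "send_rows", "kwargs": {"motion": [{"x": -1.2, "y": -2, "z": 2, "rx": 0, "ry": 0, "rz": 0, "jaw": 8.8}, {"x": -1.2, "y": -1.9, "z": 2, "rx": 0, "ry": 0, "rz": 0, "jaw": 8.8}, {"x": 0, "y": 0, "z": 3, "rx": 0, "ry": 0, "rz": 0, "jaw": 8.8}, {"x": 0, "y": 0, "z": 2, "rx": 0, "ry": 0, "rz": 0, "jaw": 8.8}, {"x": 0, "y": 0, "z": 0, "rx": 0, "ry": 0, "rz": 0, "jaw": 8.8}]}}

```text
clock: 14.75
tool_pos: [0.4426, 0.2541, 0.0497]
eef_rot: [1.0, 0.0, -0.002, 0.001]
contact_force: [0.1, 0.2, 0.1]
opening: 0.995
finger_force: 0.0
```

{"fn": "send_rows", "kwargs": {"motion": [{"x": 0, "y": 0, "z": 0, "rx": 0, "ry": 0, "rz": 0, "jaw": 8.8}, {"x": 0, "y": 0, "z": 0, "rx": 0, "ry": 0, "rz": 0, "jaw": 8.8}, {"x": 0, "y": 0, "z": 0, "rx": 0, "ry": 0, "rz": 0, "jaw": 8.8}, {"x": 0, "y": 0, "z": 0, "rx": 0, "ry": 0, "rz": 0, "jaw": 8.8}, {"x": 0, "y": 0, "z": 0, "rx": 0, "ry": 0, "rz": 0, "jaw": 8.8}]}}

```text
clock: 15.25
tool_pos: [0.4441, 0.2554, 0.0517]
eef_rot: [1.0, 0.0, 0.0, -0.0]
contact_force: [-0.1, -0.4, 0.1]
opening: 1.002
finger_force: 0.0
```

```bash
python3 -c "
from h import *
delta([.443,.255,-.0117],0)"
```

```text
t 15.25 pos [0.4441 0.2554 0.0517] az 0.001 tilt [0.0008 0.0005] open 8.83 F [-0.1 -0.4  0.1] ff 0.0
  shift cm [-0.12  0.04  6.34] rz 0.001
```

{"fn": "send_rows", "kwargs": {"motion": [{"x": -0.1, "y": 0, "z": 2, "rx": 0, "ry": 0, "rz": 0, "jaw": 8.8}, {"x": 0, "y": 0, "z": 2, "rx": 0, "ry": 0, "rz": 0, "jaw": 8.8}, {"x": 0, "y": 0, "z": 1.5, "rx": 0, "ry": 0, "rz": 0, "jaw": 8.8}, {"x": 0, "y": 0, "z": 0.8, "rx": 0, "ry": 0, "rz": 0, "jaw": 8.8}, {"x": 0, "y": 0, "z": 0, "rx": 0, "ry": 0, "rz": 0, "jaw": 8.8}]}}

```text
clock: 15.75
tool_pos: [0.4423, 0.255, -0.0127]
eef_rot: [1.0, 0.0, -0.001, 0.0]
contact_force: [-0.5, 0.7, -0.6]
opening: 0.995
finger_force: 0.0
```

{"fn": "send_rows", "kwargs": {"motion": [{"x": 0, "y": 0, "z": 0, "rx": 0, "ry": 0, "rz": 0, "jaw": 7.0}, {"x": 0, "y": 0, "z": 0, "rx": 0, "ry": 0, "rz": 0, "jaw": 6.6}, {"x": 0, "y": 0, "z": 0, "rx": 0, "ry": 0, "rz": 0, "jaw": 5.8}, {"x": 0, "y": 0, "z": 0, "rx": 0, "ry": 0, "rz": 0, "jaw": 5.5}, {"x": 0, "y": 0, "z": 0, "rx": 0, "ry": 0, "rz": 0, "jaw": 5.5}], "grip_force": 15}}

```text
clock: 16.25
tool_pos: [0.4432, 0.2553, -0.0112]
eef_rot: [1.0, 0.0, 0.0, -0.0]
contact_force: [-0.6, -0.3, 4.8]
opening: 0.715
finger_force: 14.9
```

```bash
python3 -c "
from h import *
delta([.5293,.0166,.0723],0)"
```

```text
t 16.25 pos [ 0.4432  0.2553 -0.0112] az 0.001 tilt [0.0009 0.0002] open 6.3 F [-0.6 -0.3  4.8] ff 14.9
  shift cm [ 8.6  23.87 -8.35] rz 0.001
```

{"fn": "send_rows", "kwargs": {"motion": [{"x": 0, "y": 0, "z": -1, "rx": 0, "ry": 0, "rz": 0, "jaw": 5.5}, {"x": 0, "y": 0, "z": -3, "rx": 0, "ry": 0, "rz": 0, "jaw": 5.5}, {"x": 0, "y": 0, "z": -4, "rx": 0, "ry": 0, "rz": 0, "jaw": 5.5}, {"x": 0, "y": 0, "z": -4, "rx": 0, "ry": 0, "rz": 0, "jaw": 5.5}, {"x": 0, "y": 0, "z": -1, "rx": 0, "ry": 0, "rz": 0, "jaw": 5.5}]}}

```text
clock: 16.75
tool_pos: [0.4446, 0.2564, 0.1222]
eef_rot: [1.0, 0.0, 0.003, -0.002]
contact_force: [0.3, 0.6, -0.8]
opening: 0.719
finger_force: 14.9
```

{"fn": "send_rows", "kwargs": {"motion": [{"x": 0.6, "y": 1.7, "z": 0, "rx": 0, "ry": 0, "rz": 0, "jaw": 5.5}, {"x": 1.2, "y": 3.3, "z": 0, "rx": 0, "ry": 0, "rz": 0, "jaw": 5.5}, {"x": 1.2, "y": 3.3, "z": 0, "rx": 0, "ry": 0, "rz": 0, "jaw": 5.5}, {"x": 1.2, "y": 3.3, "z": 0, "rx": 0, "ry": 0, "rz": 0, "jaw": 5.5}, {"x": 1.2, "y": 3.3, "z": 0, "rx": 0, "ry": 0, "rz": 0, "jaw": 5.5}]}}

```text
clock: 17.25
tool_pos: [0.4966, 0.105, 0.1178]
eef_rot: [1.0, 0.001, -0.001, 0.0]
contact_force: [0.1, -0.6, -2.3]
opening: 0.718
finger_force: 14.9
```

{"fn": "send_rows", "kwargs": {"motion": [{"x": 1.2, "y": 3.3, "z": 0, "rx": 0, "ry": 0, "rz": 0, "jaw": 5.5}, {"x": 1.2, "y": 3.3, "z": 0, "rx": 0, "ry": 0, "rz": 0, "jaw": 5.5}, {"x": 0.8, "y": 2.2, "z": 0, "rx": 0, "ry": 0, "rz": 0, "jaw": 5.5}, {"x": 0, "y": 0, "z": 0, "rx": 0, "ry": 0, "rz": 0, "jaw": 5.5}, {"x": 0, "y": 0, "z": 0, "rx": 0, "ry": 0, "rz": 0, "jaw": 5.5}]}}

```text
clock: 17.75
tool_pos: [0.5283, 0.0185, 0.1177]
eef_rot: [1.0, 0.0, -0.001, -0.0]
contact_force: [-0.0, 0.2, -1.9]
opening: 0.719
finger_force: 14.9
```

{"fn": "send_rows", "kwargs": {"motion": [{"x": 0, "y": 0, "z": 0, "rx": 0, "ry": 0, "rz": 0, "jaw": 5.5}, {"x": 0, "y": 0, "z": 0, "rx": 0, "ry": 0, "rz": 0, "jaw": 5.5}, {"x": 0, "y": 0, "z": 0, "rx": 0, "ry": 0, "rz": 0, "jaw": 5.5}, {"x": 0, "y": 0, "z": 0, "rx": 0, "ry": 0, "rz": 0, "jaw": 5.5}, {"x": 0, "y": 0, "z": 0, "rx": 0, "ry": 0, "rz": 0, "jaw": 5.5}]}}

```text
clock: 18.25
tool_pos: [0.5289, 0.0187, 0.1183]
eef_rot: [1.0, 0.001, 0.0, 0.0]
contact_force: [-0.1, -0.5, -1.6]
opening: 0.716
finger_force: 14.9
```

```bash
python3 -c "
from h import *
S=snapshot('side')
delta([.5293,.018,.0728],0)
p=[.5293,.018,.153]
print(proj(S,p),blob(S,'green',proj(S,p),30))
print(blob(S,'blue',(296.4,227),30))"
```

```text
t 18.3 pos [0.529  0.0186 0.1182] az 0.001 tilt [ 0.0001 -0.0001] open 6.3 F [-1.   0.1 -0.8] ff 14.9
  shift cm [0.03 0.06 4.54] rz 0.001
[295.94226559 201.84787993] ((293.6511111111111, 205.58277777777775), (283, 195, 26, 20))
((296.6209213051823, 226.87843889955212), (284, 215, 26, 25))
```

{"fn": "send_rows", "kwargs": {"motion": [{"x": 0, "y": 0.05, "z": 1, "rx": 0, "ry": 0, "rz": 0, "jaw": 5.5}, {"x": 0, "y": 0, "z": 1.5, "rx": 0, "ry": 0, "rz": 0, "jaw": 5.5}, {"x": 0, "y": 0, "z": 0.7, "rx": 0, "ry": 0, "rz": 0, "jaw": 5.5}, {"x": 0, "y": 0, "z": 0.4, "rx": 0, "ry": 0, "rz": 0, "jaw": 5.5}, {"x": 0, "y": 0, "z": 0.3, "rx": 0, "ry": 0, "rz": 0, "jaw": 5.5}]}}

```text
clock: 18.8
tool_pos: [0.5289, 0.0178, 0.0788]
eef_rot: [1.0, 0.0, -0.0, 0.0]
contact_force: [0.7, 0.1, -0.3]
opening: 0.714
finger_force: 14.9
```

{"fn": "send_rows", "kwargs": {"motion": [{"x": 0, "y": 0, "z": 0.2, "rx": 0, "ry": 0, "rz": 0, "jaw": 5.5}, {"x": 0, "y": 0, "z": 0.2, "rx": 0, "ry": 0, "rz": 0, "jaw": 5.5}, {"x": 0, "y": 0, "z": 0.2, "rx": 0, "ry": 0, "rz": 0, "jaw": 5.5}, {"x": 0, "y": 0, "z": 0, "rx": 0, "ry": 0, "rz": 0, "jaw": 5.5}, {"x": 0, "y": 0, "z": 0, "rx": 0, "ry": 0, "rz": 0, "jaw": 5.5}]}}

```text
clock: 19.3
tool_pos: [0.5291, 0.0179, 0.0733]
eef_rot: [1.0, 0.0, 0.0, 0.0]
contact_force: [-0.4, -0.5, -1.5]
opening: 0.714
finger_force: 14.9
```

{"fn": "send_rows", "kwargs": {"motion": [{"x": 0, "y": 0, "z": 0.1, "rx": 0, "ry": 0, "rz": 0, "jaw": 5.5}, {"x": 0, "y": 0, "z": 0.05, "rx": 0, "ry": 0, "rz": 0, "jaw": 5.5}, {"x": 0, "y": 0, "z": 0, "rx": 0, "ry": 0, "rz": 0, "jaw": 5.5}, {"x": 0, "y": 0, "z": 0, "rx": 0, "ry": 0, "rz": 0, "jaw": 5.5}, {"x": 0, "y": 0, "z": 0, "rx": 0, "ry": 0, "rz": 0, "jaw": 5.5}]}}

```text
clock: 19.8
tool_pos: [0.5293, 0.0179, 0.0727]
eef_rot: [1.0, 0.0, 0.001, 0.0]
contact_force: [-1.2, 0.4, 7.3]
opening: 0.713
finger_force: 14.9
```

{"fn": "send_rows", "kwargs": {"motion": [{"x": 0, "y": 0, "z": 0, "rx": 0, "ry": 0, "rz": 0, "jaw": 6.6}, {"x": 0, "y": 0, "z": 0, "rx": 0, "ry": 0, "rz": 0, "jaw": 7}, {"x": 0, "y": 0, "z": 0, "rx": 0, "ry": 0, "rz": 0, "jaw": 8.8}, {"x": 0, "y": 0, "z": 0, "rx": 0, "ry": 0, "rz": 0, "jaw": 8.8}, {"x": 0, "y": 0, "z": 0, "rx": 0, "ry": 0, "rz": 0, "jaw": 8.8}]}}

```text
clock: 20.3
tool_pos: [0.529, 0.0179, 0.0716]
eef_rot: [1.0, 0.0, -0.0, 0.0]
contact_force: [0.1, 0.6, -0.3]
opening: 0.996
finger_force: 0.0
```

{"fn": "send_rows", "kwargs": {"motion": [{"x": 0, "y": 0, "z": 0, "rx": 0, "ry": 0, "rz": 0, "jaw": 8.8}, {"x": 0, "y": 0, "z": -1, "rx": 0, "ry": 0, "rz": 0, "jaw": 8.8}, {"x": 0, "y": 0, "z": -3, "rx": 0, "ry": 0, "rz": 0, "jaw": 8.8}, {"x": 0, "y": 0, "z": -4, "rx": 0, "ry": 0, "rz": 0, "jaw": 8.8}, {"x": 0, "y": 0, "z": -2, "rx": 0, "ry": 0, "rz": 0, "jaw": 8.8}]}}

```text
clock: 20.8
tool_pos: [0.5303, 0.0179, 0.175]
eef_rot: [1.0, 0.0, 0.002, -0.0]
contact_force: [0.2, 0.4, -0.2]
opening: 0.997
finger_force: 0.0
```

{"fn": "send_rows", "kwargs": {"motion": [{"x": -0.8, "y": 2.6, "z": 0, "rx": 0, "ry": 0, "rz": 0, "jaw": 8.8}, {"x": -1.2, "y": 3.8, "z": 0, "rx": 0, "ry": 0, "rz": 0, "jaw": 8.8}, {"x": -1.2, "y": 3.8, "z": 0, "rx": 0, "ry": 0, "rz": 0, "jaw": 8.8}, {"x": -1.2, "y": 3.8, "z": 0, "rx": 0, "ry": 0, "rz": 0, "jaw": 8.8}, {"x": -1.2, "y": 3.8, "z": 0, "rx": 0, "ry": 0, "rz": 0, "jaw": 8.8}]}}

```text
clock: 21.3
tool_pos: [0.4726, -0.1616, 0.1725]
eef_rot: [1.0, 0.001, 0.0, 0.0]
contact_force: [0.3, -0.7, -0.0]
opening: 1.0
finger_force: 0.0
```

{"fn": "send_rows", "kwargs": {"motion": [{"x": -1.2, "y": 3.8, "z": 1, "rx": 0, "ry": 0, "rz": 0, "jaw": 8.8}, {"x": -1.2, "y": 3.8, "z": 2, "rx": 0, "ry": 0, "rz": 0, "jaw": 8.8}, {"x": -1.2, "y": 3.8, "z": 2, "rx": 0, "ry": 0, "rz": 0, "jaw": 8.8}, {"x": -1, "y": 3.2, "z": 2, "rx": 0, "ry": 0, "rz": 0, "jaw": 8.8}, {"x": 0, "y": 0, "z": 0, "rx": 0, "ry": 0, "rz": 0, "jaw": 8.8}]}}

```text
clock: 21.8
tool_pos: [0.423, -0.3115, 0.1002]
eef_rot: [1.0, -0.004, -0.002, 0.001]
contact_force: [-1.0, 0.4, 0.4]
opening: 1.0
finger_force: 0.0
```

{"fn": "send_rows", "kwargs": {"motion": [{"x": 0, "y": 0, "z": 0, "rx": 0, "ry": 0, "rz": 0, "jaw": 8.8}, {"x": 0, "y": 0, "z": 0, "rx": 0, "ry": 0, "rz": 0, "jaw": 8.8}, {"x": 0, "y": 0, "z": 0, "rx": 0, "ry": 0, "rz": 0, "jaw": 8.8}, {"x": 0, "y": 0, "z": 0, "rx": 0, "ry": 0, "rz": 0, "jaw": 8.8}, {"x": 0, "y": 0, "z": 0, "rx": 0, "ry": 0, "rz": 0, "jaw": 8.8}]}}

```text
clock: 22.3
tool_pos: [0.4279, -0.3056, 0.1022]
eef_rot: [1.0, 0.001, 0.0, 0.0]
contact_force: [-0.1, 0.3, 1.2]
opening: 0.999
finger_force: 0.0
```

```bash
cat > chk.py <<'E'
from h import *
import sys
col,z=sys.argv[1],float(sys.argv[2])
S=snapshot('side');T=snapshot('top'); uv=[];p=[.5293,.018,z]
for d in(T,S):
  b,r=blob(d,col,proj(d,p),24);uv.append(b);print(b,r,plane(d,b,z).round(4))
x,g=tri((T,S),uv);print(col,x.round(4),'gap',round(g,4))
E
python3 chk.py green .107; python3 -c "
from h import *
delta([.427,-.306,-.0117],0)
S=snapshot('side');print(blob(S,'yellow',(275,352)))"
```

```text
(305.9993084370677, 260.23167358229597) (294, 248, 25, 26) [0.5294 0.0197 0.107 ]
(297.3252122554448, 217.11037283130307) (287, 205, 22, 25) [0.5315 0.0176 0.107 ]
green [0.5307 0.0197 0.1052] gap 0.0011
t 22.4 pos [ 0.4276 -0.3059  0.102 ] az 0.002 tilt [ 0.0004 -0.0002] open 8.8 F [-0.4 -0.2 -0.5] ff 0.0
  shift cm [-6.000e-02  1.000e-02  1.137e+01] rz 0.002
((273.75417459310927, 351.75248361868523), (259, 336, 30, 33))
```

{"fn": "send_rows", "kwargs": {"motion": [{"x": -0.05, "y": 0, "z": 3, "rx": 0, "ry": 0, "rz": 0, "jaw": 8.8}, {"x": 0, "y": 0, "z": 4, "rx": 0, "ry": 0, "rz": 0, "jaw": 8.8}, {"x": 0, "y": 0, "z": 3, "rx": 0, "ry": 0, "rz": 0, "jaw": 8.8}, {"x": 0, "y": 0, "z": 1.3, "rx": 0, "ry": 0, "rz": 0, "jaw": 8.8}, {"x": 0, "y": 0, "z": 0, "rx": 0, "ry": 0, "rz": 0, "jaw": 8.8}]}}

```text
clock: 22.95
tool_pos: [0.4259, -0.3055, -0.0126]
eef_rot: [1.0, 0.001, -0.001, -0.001]
contact_force: [-0.8, -0.3, 0.2]
opening: 0.996
finger_force: 0.0
```

{"fn": "send_rows", "kwargs": {"motion": [{"x": 0, "y": 0, "z": 0, "rx": 0, "ry": 0, "rz": 0, "jaw": 7.0}, {"x": 0, "y": 0, "z": 0, "rx": 0, "ry": 0, "rz": 0, "jaw": 6.6}, {"x": 0, "y": 0, "z": 0, "rx": 0, "ry": 0, "rz": 0, "jaw": 5.8}, {"x": 0, "y": 0, "z": 0, "rx": 0, "ry": 0, "rz": 0, "jaw": 5.5}, {"x": 0, "y": 0, "z": 0, "rx": 0, "ry": 0, "rz": 0, "jaw": 5.5}], "grip_force": 15}}

```text
clock: 23.45
tool_pos: [0.4275, -0.3068, -0.0101]
eef_rot: [1.0, 0.0, 0.001, 0.001]
contact_force: [-0.4, 0.1, 7.2]
opening: 0.727
finger_force: 15.0
```

```bash
python3 -c "
from h import *
delta([.5297,.018,.1023],0)
S=snapshot('side');p=[.5293,.018,.107];print(blob(S,'green',proj(S,p),24))"; python3 chk.py green .107
```

```text
t 23.45 pos [ 0.4275 -0.3068 -0.0101] az 0.001 tilt [ 0.0019 -0.0013] open 6.4 F [-0.4  0.1  7.2] ff 15.0
  shift cm [ 10.26 -32.46 -11.26] rz 0.001
((299.73058013765973, 216.70698131760076), (291, 205, 18, 25))
(306.022176022176, 260.23423423423424) (294, 248, 25, 26) [0.5294 0.0196 0.107 ]
(299.73058013765973, 216.70698131760076) (291, 205, 18, 25) [0.5374 0.018  0.107 ]
green [0.5336 0.0195 0.1056] gap 0.0041
```

{"fn": "send_rows", "kwargs": {"motion": [{"x": 0, "y": 0, "z": -1, "rx": 0, "ry": 0, "rz": 0, "jaw": 5.5}, {"x": 0, "y": 0, "z": -3, "rx": 0, "ry": 0, "rz": 0, "jaw": 5.5}, {"x": 0, "y": 0, "z": -4, "rx": 0, "ry": 0, "rz": 0, "jaw": 5.5}, {"x": 0, "y": 0, "z": -4, "rx": 0, "ry": 0, "rz": 0, "jaw": 5.5}, {"x": 0, "y": 0, "z": -4, "rx": 0, "ry": 0, "rz": 0, "jaw": 5.5}]}}

```text
clock: 24.1
tool_pos: [0.4261, -0.306, 0.1509]
eef_rot: [1.0, 0.0, -0.0, -0.0]
contact_force: [-0.1, -0.6, -0.7]
opening: 0.728
finger_force: 15.0
```

{"fn": "send_rows", "kwargs": {"motion": [{"x": 0.6, "y": -1.8, "z": 0, "rx": 0, "ry": 0, "rz": 0, "jaw": 5.5}, {"x": 1.1, "y": -3.6, "z": 0, "rx": 0, "ry": 0, "rz": 0, "jaw": 5.5}, {"x": 1.2, "y": -3.6, "z": 0, "rx": 0, "ry": 0, "rz": 0, "jaw": 5.5}, {"x": 1.1, "y": -3.6, "z": 0, "rx": 0, "ry": 0, "rz": 0, "jaw": 5.5}, {"x": 1.2, "y": -3.6, "z": 0, "rx": 0, "ry": 0, "rz": 0, "jaw": 5.5}]}}

```text
clock: 24.6
tool_pos: [0.4784, -0.1428, 0.1494]
eef_rot: [1.0, 0.0, 0.0, 0.0]
contact_force: [0.6, -0.2, -0.6]
opening: 0.728
finger_force: 15.0
```

{"fn": "send_rows", "kwargs": {"motion": [{"x": 1.1, "y": -3.6, "z": 0, "rx": 0, "ry": 0, "rz": 0, "jaw": 5.5}, {"x": 1.1, "y": -3.6, "z": 0, "rx": 0, "ry": 0, "rz": 0, "jaw": 5.5}, {"x": 1.2, "y": -3.6, "z": 0, "rx": 0, "ry": 0, "rz": 0, "jaw": 5.5}, {"x": 1.1, "y": -3.6, "z": 0, "rx": 0, "ry": 0, "rz": 0, "jaw": 5.5}, {"x": 0.5, "y": -2.0, "z": 0, "rx": 0, "ry": 0, "rz": 0, "jaw": 5.5}]}}

```text
clock: 25.1
tool_pos: [0.5292, 0.0241, 0.1494]
eef_rot: [1.0, 0.003, 0.001, -0.001]
contact_force: [0.3, -0.2, -0.3]
opening: 0.722
finger_force: 15.0
```

{"fn": "send_rows", "kwargs": {"motion": [{"x": 0, "y": 0, "z": 0, "rx": 0, "ry": 0, "rz": 0, "jaw": 5.5}, {"x": 0, "y": 0, "z": 0, "rx": 0, "ry": 0, "rz": 0, "jaw": 5.5}, {"x": 0, "y": 0, "z": 0, "rx": 0, "ry": 0, "rz": 0, "jaw": 5.5}, {"x": 0, "y": 0, "z": 0, "rx": 0, "ry": 0, "rz": 0, "jaw": 5.5}, {"x": 0, "y": 0, "z": 0, "rx": 0, "ry": 0, "rz": 0, "jaw": 5.5}]}}

```text
clock: 25.6
tool_pos: [0.5282, 0.0185, 0.1488]
eef_rot: [1.0, -0.001, -0.0, 0.0]
contact_force: [-0.2, 0.0, -1.2]
opening: 0.724
finger_force: 15.0
```

```bash
python3 -c "
from h import *
S=snapshot('side')
delta([.5294,.019,.103],0)
for c,p in(('yellow',[.5294,.019,.183]),('green',[.5294,.019,.107]),('blue',[.5294,.019,.077])): print(c,proj(S,p).round(1),blob(S,c,proj(S,p),30))
cv2.imwrite('pics/m7.png',cv2.resize(S['img'][150:270,220:380],(640,480),interpolation=cv2.INTER_CUBIC)[:,:,::-1])"
```

```text
t 25.65 pos [0.5283 0.0188 0.1488] az -0.001 tilt [-0.0001 -0.0004] open 6.37 F [ 0.1 -0.3 -0.5] ff 15.0
  shift cm [ 0.11 -0.02  4.58] rz -0.001
yellow [295.6 191.3] ((295.95496783416723, 187.54253037884203), (282, 165, 27, 40))
green [296.4 216.9] ((296.16765676567655, 217.2092409240924), (284, 205, 25, 25))
blue [296.6 226.5] ((296.5575647980711, 231.83484026521998), (284, 226, 26, 14))
```

View pics/m7.png

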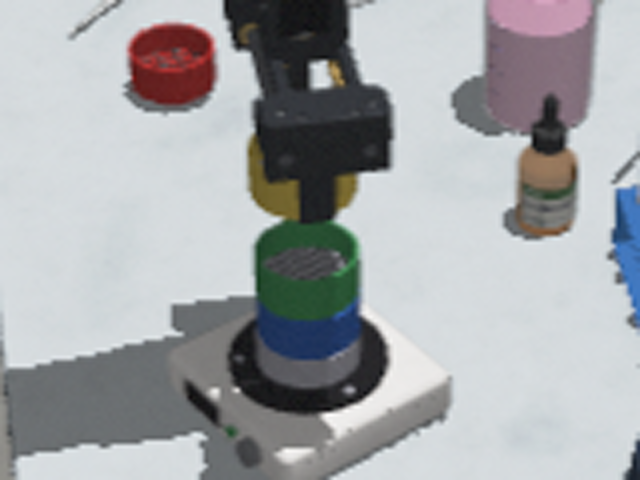

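Green and blue sit coaxial and home (cols 284–309), and yellow hangs level above them. x +1 mm, then lower.

{"fn": "send_rows", "kwargs": {"motion": [{"x": 0.1, "y": 0, "z": 1, "rx": 0, "ry": 0, "rz": 0, "jaw": 5.5}, {"x": 0, "y": 0, "z": 1.5, "rx": 0, "ry": 0, "rz": 0, "jaw": 5.5}, {"x": 0, "y": 0, "z": 0.7, "rx": 0, "ry": 0, "rz": 0, "jaw": 5.5}, {"x": 0, "y": 0, "z": 0.4, "rx": 0, "ry": 0, "rz": 0, "jaw": 5.5}, {"x": 0, "y": 0, "z": 0.3, "rx": 0, "ry": 0, "rz": 0, "jaw": 5.5}]}}

```text
clock: 26.15
tool_pos: [0.5294, 0.0199, 0.1093]
eef_rot: [1.0, 0.0, -0.0, 0.0]
contact_force: [-0.1, -0.7, -0.8]
opening: 0.723
finger_force: 15.0
```

{"fn": "send_rows", "kwargs": {"motion": [{"x": 0, "y": 0, "z": 0.2, "rx": 0, "ry": 0, "rz": 0, "jaw": 5.5}, {"x": 0, "y": 0, "z": 0.2, "rx": 0, "ry": 0, "rz": 0, "jaw": 5.5}, {"x": 0, "y": 0, "z": 0.15, "rx": 0, "ry": 0, "rz": 0, "jaw": 5.5}, {"x": 0, "y": 0, "z": 0, "rx": 0, "ry": 0, "rz": 0, "jaw": 5.5}, {"x": 0, "y": 0, "z": 0, "rx": 0, "ry": 0, "rz": 0, "jaw": 5.5}]}}

```text
clock: 26.65
tool_pos: [0.5296, 0.0199, 0.1044]
eef_rot: [1.0, 0.0, 0.0, 0.0]
contact_force: [-0.3, 0.5, -1.4]
opening: 0.723
finger_force: 15.0
```

{"fn": "send_rows", "kwargs": {"motion": [{"x": 0, "y": 0, "z": 0.1, "rx": 0, "ry": 0, "rz": 0, "jaw": 5.5}, {"x": 0, "y": 0, "z": 0.1, "rx": 0, "ry": 0, "rz": 0, "jaw": 5.5}, {"x": 0, "y": 0, "z": 0, "rx": 0, "ry": 0, "rz": 0, "jaw": 5.5}, {"x": 0, "y": 0, "z": 0, "rx": 0, "ry": 0, "rz": 0, "jaw": 5.5}, {"x": 0, "y": 0, "z": 0, "rx": 0, "ry": 0, "rz": 0, "jaw": 5.5}]}}

```text
clock: 27.15
tool_pos: [0.5298, 0.0199, 0.1038]
eef_rot: [1.0, 0.0, 0.001, 0.0]
contact_force: [-2.9, 0.1, 12.7]
opening: 0.722
finger_force: 15.0
```

Contact came at 0.104, as predicted for home. Releasing, rising, and going towards the lid.

{"fn": "send_rows", "kwargs": {"motion": [{"x": 0, "y": 0, "z": -0.1, "rx": 0, "ry": 0, "rz": 0, "jaw": 6.6}, {"x": 0, "y": 0, "z": 0, "rx": 0, "ry": 0, "rz": 0, "jaw": 7}, {"x": 0, "y": 0, "z": 0, "rx": 0, "ry": 0, "rz": 0, "jaw": 8.8}, {"x": 0, "y": 0, "z": 0, "rx": 0, "ry": 0, "rz": 0, "jaw": 8.8}, {"x": 0, "y": 0, "z": 0, "rx": 0, "ry": 0, "rz": 0, "jaw": 8.8}]}}

```text
clock: 27.65
tool_pos: [0.5294, 0.0198, 0.103]
eef_rot: [1.0, 0.0, -0.0, 0.0]
contact_force: [-0.2, -0.7, -0.5]
opening: 0.996
finger_force: 0.0
```

{"fn": "send_rows", "kwargs": {"motion": [{"x": 0, "y": 0, "z": 0, "rx": 0, "ry": 0, "rz": 0, "jaw": 8.8}, {"x": 0, "y": 0, "z": -1, "rx": 0, "ry": 0, "rz": 0, "jaw": 8.8}, {"x": 0, "y": 0, "z": -3, "rx": 0, "ry": 0, "rz": 0, "jaw": 8.8}, {"x": 0, "y": 0, "z": -4, "rx": 0, "ry": 0, "rz": 0, "jaw": 8.8}, {"x": 0, "y": 0, "z": -1, "rx": 0, "ry": 0, "rz": 0, "jaw": 8.8}]}}

```text
clock: 28.15
tool_pos: [0.5319, 0.0201, 0.1973]
eef_rot: [1.0, 0.0, 0.004, -0.0]
contact_force: [0.6, 0.7, -0.3]
opening: 0.996
finger_force: 0.0
```

{"fn": "send_rows", "kwargs": {"motion": [{"x": 0.2, "y": 2.3, "z": 0, "rx": 0, "ry": 0, "rz": 0, "jaw": 8.8}, {"x": 0.4, "y": 3.7, "z": 0, "rx": 0, "ry": 0, "rz": 0, "jaw": 8.8}, {"x": 0.4, "y": 3.7, "z": 0, "rx": 0, "ry": 0, "rz": 0, "jaw": 8.8}, {"x": 0.4, "y": 3.7, "z": 0, "rx": 0, "ry": 0, "rz": 0, "jaw": 8.8}, {"x": 0.4, "y": 3.7, "z": 0, "rx": 0, "ry": 0, "rz": 0, "jaw": 8.8}]}}

```text
clock: 28.65
tool_pos: [0.5473, -0.1525, 0.1933]
eef_rot: [1.0, 0.001, -0.0, -0.0]
contact_force: [0.8, -0.5, 1.0]
opening: 0.999
finger_force: 0.0
```

{"fn": "send_rows", "kwargs": {"motion": [{"x": 0.4, "y": 3.7, "z": 0, "rx": 0, "ry": 0, "rz": 0, "jaw": 6}, {"x": 0.4, "y": 3.7, "z": 0, "rx": 0, "ry": 0, "rz": 0, "jaw": 5}, {"x": 0.4, "y": 4.2, "z": 1, "rx": 0, "ry": 0, "rz": 0, "jaw": 5}, {"x": 0, "y": 0, "z": 3, "rx": 0, "ry": 0, "rz": 0, "jaw": 5}, {"x": 0, "y": 0, "z": 3, "rx": 0, "ry": 0, "rz": 0, "jaw": 5}]}}

```text
clock: 29.15
tool_pos: [0.5596, -0.2696, 0.1228]
eef_rot: [1.0, -0.001, 0.001, 0.001]
contact_force: [1.4, 0.8, 0.2]
opening: 0.574
finger_force: 0.0
```

{"fn": "send_rows", "kwargs": {"motion": [{"x": 0, "y": 0, "z": 0, "rx": 0, "ry": 0, "rz": 0, "jaw": 5}, {"x": 0, "y": 0, "z": 0, "rx": 0, "ry": 0, "rz": 0, "jaw": 5}, {"x": 0, "y": 0, "z": 0, "rx": 0, "ry": 0, "rz": 0, "jaw": 5}, {"x": 0, "y": 0, "z": 0, "rx": 0, "ry": 0, "rz": 0, "jaw": 5}, {"x": 0, "y": 0, "z": 0, "rx": 0, "ry": 0, "rz": 0, "jaw": 5}]}}

```text
clock: 29.65
tool_pos: [0.5605, -0.2672, 0.1245]
eef_rot: [1.0, 0.001, 0.001, 0.0]
contact_force: [0.2, 0.1, 0.2]
opening: 0.565
finger_force: 0.0
```

```bash
python3 chk.py yellow .137;  python3 -c "
from h import *
S=snapshot('side')
delta([.5598,-.2675,0],0)
for c,p in(('green',[.5294,.019,.107]),('blue',[.5294,.019,.077])): print(c,blob(S,c,proj(S,p),30))
a=cv2.resize(S['img'][150:270,230:350],(400,400),interpolation=cv2.INTER_CUBIC)
b=cv2.resize(S['img'][240:360,270:390],(400,400),interpolation=cv2.INTER_CUBIC)
cv2.imwrite('pics/m8.png',np.hstack([a,b])[:,:,::-1])"
```

```text
(304.62007874015745, 258.7007874015748) (292, 246, 26, 26) [0.5299 0.0215 0.137 ]
(296.0655737704918, 206.40285367334545) (283, 194, 27, 26) [0.5297 0.0212 0.137 ]
yellow [0.5299 0.0216 0.1367] gap 0.0001
t 29.8 pos [ 0.56   -0.2671  0.1238] az 0.001 tilt [ 0.0008 -0.0004] open 5.0 F [0.  0.4 0.1] ff 0.0
  shift cm [-0.03  0.03 12.38] rz 0.001
green ((296.27923211169286, 221.93542757417103), (284, 216, 26, 14))
blue ((296.92812676853424, 231.5002829654782), (284, 225, 27, 15))
```

View pics/m8.png

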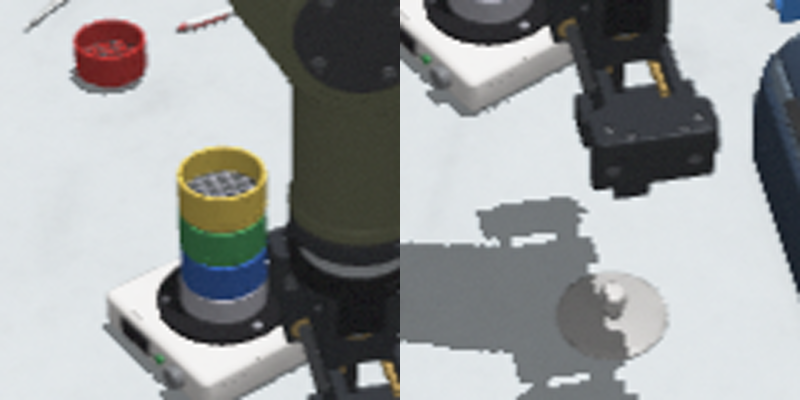

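The stack is clean, with yellow at z 0.1367 against 0.137 expected. Now descending onto the lid knob, slowing near the plate.

{"fn": "send_rows", "kwargs": {"motion": [{"x": 0, "y": 0, "z": 3, "rx": 0, "ry": 0, "rz": 0, "jaw": 4.5}, {"x": 0, "y": 0, "z": 4, "rx": 0, "ry": 0, "rz": 0, "jaw": 4.5}, {"x": 0, "y": 0, "z": 3, "rx": 0, "ry": 0, "rz": 0, "jaw": 4.5}, {"x": 0, "y": 0, "z": 2, "rx": 0, "ry": 0, "rz": 0, "jaw": 4.5}, {"x": 0, "y": 0, "z": 0.6, "rx": 0, "ry": 0, "rz": 0, "jaw": 4.5}]}}

```text
clock: 30.3
tool_pos: [0.5582, -0.2664, -0.005]
eef_rot: [1.0, 0.001, -0.002, -0.001]
contact_force: [-0.1, 0.3, 0.6]
opening: 0.513
finger_force: 0.0
```

{"fn": "send_rows", "kwargs": {"motion": [{"x": 0, "y": 0, "z": 0.3, "rx": 0, "ry": 0, "rz": 0, "jaw": 4.5}, {"x": 0, "y": 0, "z": 0.2, "rx": 0, "ry": 0, "rz": 0, "jaw": 4.5}, {"x": 0, "y": 0, "z": 0.2, "rx": 0, "ry": 0, "rz": 0, "jaw": 4.5}, {"x": 0, "y": 0, "z": 0, "rx": 0, "ry": 0, "rz": 0, "jaw": 4.5}, {"x": 0, "y": 0, "z": 0, "rx": 0, "ry": 0, "rz": 0, "jaw": 4.5}]}}

```text
clock: 30.8
tool_pos: [0.5601, -0.2673, -0.0091]
eef_rot: [1.0, 0.0, 0.0, 0.0]
contact_force: [0.1, -0.4, 0.4]
opening: 0.516
finger_force: 0.0
```

```bash
python3 -c "
from h import *
S=snapshot('side')
delta([.5598,-.2675,-.018],0)
u=tuple(proj(S,[.56,-.267,.02]).astype(int)); print(u)
cv2.imwrite('pics/m9.png',cv2.resize(S['img'][u[1]-40:u[1]+40,u[0]-40:u[0]+40],(560,560),interpolation=cv2.INTER_CUBIC)[:,:,::-1])"
```

```text
t 30.85 pos [ 0.5601 -0.2672 -0.0092] az 0.001 tilt [ 0.0008 -0.0004] open 4.48 F [ 0.7 -0.2  0.8] ff 0.0
  shift cm [-0.03  0.02  0.88] rz 0.001
(np.int64(333), np.int64(328))
```

View pics/m9.png

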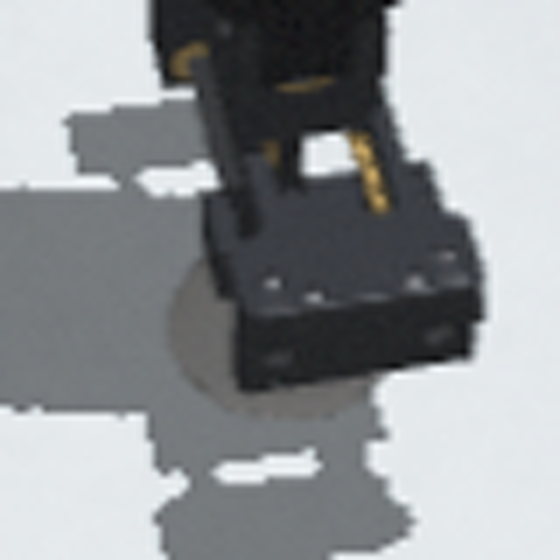

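The lid (around (295,400) in the crop) lies under the gripper, but the fingers are hidden by the carriage. Feeling down in small steps.

{"fn": "send_rows", "kwargs": {"motion": [{"x": 0, "y": 0, "z": 0.2, "rx": 0, "ry": 0, "rz": 0, "jaw": 4.5}, {"x": 0, "y": 0, "z": 0.2, "rx": 0, "ry": 0, "rz": 0, "jaw": 4.5}, {"x": 0, "y": 0, "z": 0.1, "rx": 0, "ry": 0, "rz": 0, "jaw": 4.5}, {"x": 0, "y": 0, "z": 0, "rx": 0, "ry": 0, "rz": 0, "jaw": 4.5}, {"x": 0, "y": 0, "z": 0, "rx": 0, "ry": 0, "rz": 0, "jaw": 4.5}]}}

```text
clock: 31.35
tool_pos: [0.5597, -0.2671, -0.0149]
eef_rot: [1.0, 0.0, -0.0, -0.0]
contact_force: [-0.7, -0.4, 0.2]
opening: 0.511
finger_force: 0.0
```

{"fn": "send_rows", "kwargs": {"motion": [{"x": 0, "y": 0, "z": 0.1, "rx": 0, "ry": 0, "rz": 0, "jaw": 4.5}, {"x": 0, "y": 0, "z": 0.1, "rx": 0, "ry": 0, "rz": 0, "jaw": 4.5}, {"x": 0, "y": 0, "z": 0, "rx": 0, "ry": 0, "rz": 0, "jaw": 4.5}, {"x": 0, "y": 0, "z": 0, "rx": 0, "ry": 0, "rz": 0, "jaw": 4.5}, {"x": 0, "y": 0, "z": 0, "rx": 0, "ry": 0, "rz": 0, "jaw": 4.5}]}}

```text
clock: 31.85
tool_pos: [0.5599, -0.2672, -0.016]
eef_rot: [1.0, 0.0, 0.0, 0.0]
contact_force: [-2.0, 0.6, 6.7]
opening: 0.51
finger_force: 2.8
```

{"fn": "send_rows", "kwargs": {"motion": [{"x": 0, "y": 0, "z": 0.1, "rx": 0, "ry": 0, "rz": 0, "jaw": 4.5}, {"x": 0, "y": 0, "z": 0.1, "rx": 0, "ry": 0, "rz": 0, "jaw": 4.5}, {"x": 0, "y": 0, "z": 0, "rx": 0, "ry": 0, "rz": 0, "jaw": 4.5}, {"x": 0, "y": 0, "z": 0, "rx": 0, "ry": 0, "rz": 0, "jaw": 4.5}, {"x": 0, "y": 0, "z": 0, "rx": 0, "ry": 0, "rz": 0, "jaw": 4.5}]}}

```text
clock: 32.35
tool_pos: [0.5599, -0.2672, -0.0162]
eef_rot: [1.0, 0.0, 0.0, 0.0]
contact_force: [-3.7, 1.5, 19.5]
opening: 0.51
finger_force: 9.5
```

Plate contact at −0.016. Back off 4 mm and grip the knob.

{"fn": "send_rows", "kwargs": {"motion": [{"x": 0, "y": 0, "z": -0.2, "rx": 0, "ry": 0, "rz": 0, "jaw": 4.5}, {"x": 0, "y": 0, "z": -0.2, "rx": 0, "ry": 0, "rz": 0, "jaw": 3}, {"x": 0, "y": 0, "z": 0, "rx": 0, "ry": 0, "rz": 0, "jaw": 2.2}, {"x": 0, "y": 0, "z": 0, "rx": 0, "ry": 0, "rz": 0, "jaw": 1.5}, {"x": 0, "y": 0, "z": 0, "rx": 0, "ry": 0, "rz": 0, "jaw": 1}], "grip_force": 20}}

```text
clock: 32.85
tool_pos: [0.5601, -0.2677, -0.0145]
eef_rot: [1.0, 0.0, 0.0, 0.0]
contact_force: [-0.5, -0.4, 3.5]
opening: 0.191
finger_force: 20.9
```

{"fn": "send_rows", "kwargs": {"motion": [{"x": 0, "y": 0, "z": 0, "rx": 0, "ry": 0, "rz": 0, "jaw": 1}, {"x": 0, "y": 0, "z": 0, "rx": 0, "ry": 0, "rz": 0, "jaw": 1}, {"x": 0, "y": 0, "z": 0, "rx": 0, "ry": 0, "rz": 0, "jaw": 1}, {"x": 0, "y": 0, "z": 0, "rx": 0, "ry": 0, "rz": 0, "jaw": 1}, {"x": 0, "y": 0, "z": 0, "rx": 0, "ry": 0, "rz": 0, "jaw": 1}]}}

```text
clock: 33.35
tool_pos: [0.5601, -0.2677, -0.0145]
eef_rot: [1.0, 0.0, 0.0, 0.0]
contact_force: [-0.3, -1.5, 5.4]
opening: 0.19
finger_force: 21.0
```

```bash
python3 -c "
from h import *
delta([.5299,.0205,.16],0)"
```

```text
t 33.35 pos [ 0.5601 -0.2677 -0.0145] az 0.001 tilt [ 0.0009 -0.0009] open 1.67 F [-0.3 -1.5  5.4] ff 21.0
  shift cm [ -2.99 -28.8  -17.48] rz 0.001
```

{"fn": "send_rows", "kwargs": {"motion": [{"x": 0, "y": 0, "z": -1.5, "rx": 0, "ry": 0, "rz": 0, "jaw": 1}, {"x": 0, "y": 0, "z": -4, "rx": 0, "ry": 0, "rz": 0, "jaw": 1}, {"x": 0, "y": 0, "z": -5, "rx": 0, "ry": 0, "rz": 0, "jaw": 1}, {"x": 0, "y": 0, "z": -5, "rx": 0, "ry": 0, "rz": 0, "jaw": 1}, {"x": 0, "y": 0, "z": -4, "rx": 0, "ry": 0, "rz": 0, "jaw": 1}]}}

```text
clock: 33.85
tool_pos: [0.5596, -0.2663, 0.1833]
eef_rot: [1.0, 0.001, 0.0, -0.0]
contact_force: [1.0, -0.3, -1.3]
opening: 0.188
finger_force: 20.8
```

{"fn": "send_rows", "kwargs": {"motion": [{"x": -0.2, "y": -1.9, "z": -1, "rx": 0, "ry": 0, "rz": 0, "jaw": 1}, {"x": -0.3, "y": -3, "z": 0, "rx": 0, "ry": 0, "rz": 0, "jaw": 1}, {"x": -0.3, "y": -3, "z": 0, "rx": 0, "ry": 0, "rz": 0, "jaw": 1}, {"x": -0.3, "y": -3, "z": 0, "rx": 0, "ry": 0, "rz": 0, "jaw": 1}, {"x": -0.3, "y": -3, "z": 0, "rx": 0, "ry": 0, "rz": 0, "jaw": 1}]}}

```text
clock: 34.35
tool_pos: [0.5437, -0.1252, 0.1894]
eef_rot: [1.0, 0.001, -0.002, -0.001]
contact_force: [-0.0, 0.4, -1.6]
opening: 0.191
finger_force: 20.8
```

{"fn": "send_rows", "kwargs": {"motion": [{"x": -0.3, "y": -3, "z": 0, "rx": 0, "ry": 0, "rz": 0, "jaw": 1}, {"x": -0.3, "y": -3, "z": 0, "rx": 0, "ry": 0, "rz": 0, "jaw": 1}, {"x": -0.3, "y": -3, "z": 0, "rx": 0, "ry": 0, "rz": 0, "jaw": 1}, {"x": -0.3, "y": -3, "z": 0, "rx": 0, "ry": 0, "rz": 0, "jaw": 1}, {"x": -0.4, "y": -3, "z": 0, "rx": 0, "ry": 0, "rz": 0, "jaw": 1}]}}

```text
clock: 34.85
tool_pos: [0.5273, 0.0243, 0.1894]
eef_rot: [1.0, 0.001, -0.002, -0.0]
contact_force: [-0.3, 0.5, -1.4]
opening: 0.196
finger_force: 20.8
```

{"fn": "send_rows", "kwargs": {"motion": [{"x": 0, "y": 0, "z": 0, "rx": 0, "ry": 0, "rz": 0, "jaw": 1}, {"x": 0, "y": 0, "z": 0, "rx": 0, "ry": 0, "rz": 0, "jaw": 1}, {"x": 0, "y": 0, "z": 0, "rx": 0, "ry": 0, "rz": 0, "jaw": 1}, {"x": 0, "y": 0, "z": 0, "rx": 0, "ry": 0, "rz": 0, "jaw": 1}, {"x": 0, "y": 0, "z": 0, "rx": 0, "ry": 0, "rz": 0, "jaw": 1}]}}

```text
clock: 35.35
tool_pos: [0.5294, 0.0208, 0.1901]
eef_rot: [1.0, -0.0, -0.0, 0.0]
contact_force: [-0.2, 0.2, -1.0]
opening: 0.192
finger_force: 20.8
```

```bash
cat > lid.py <<'E'
from h import *
import sys
def lid(d,z,p=(.53,.021)):
    im=d['img'].astype(int); r=np.uint8((np.abs(im[:,:,0]-im[:,:,2])<25)&(im[:,:,0]-im[:,:,2]>=0)&(im[:,:,1]>70))*255
    w=np.zeros_like(r);c=proj(d,[*p,z]);cv2.circle(w,tuple(int(round(v)) for v in c),24,255,-1); r=cv2.morphologyEx(r&w,cv2.MORPH_OPEN,np.ones((3,3)))
    pts=cv2.findNonZero(r); h=cv2.convexHull(pts);M=cv2.moments(h);u=(M["m10"]/M["m00"],M["m01"]/M["m00"])
    return np.round(u,1),c.round(1),cv2.boundingRect(h)
E
python3 -c "
from lid import *
S=snapshot('side')
delta([.5301,.0212,.1375],0)
print(lid(S,.208)); y=blob(S,'yellow',proj(S,[.53,.021,.137]),24);print(y)"
```

```text
t 35.4 pos [0.5294 0.021  0.1902] az -0.001 tilt [-0.0002 -0.0003] open 1.7 F [-0.6  0.6 -1.3] ff 20.8
  shift cm [ 0.07 -0.02  5.27] rz -0.001
(array([295.7, 183.4]), array([295.5, 181.9]), (281, 177, 30, 15))
((296.2925750394944, 206.71627172195892), (284, 195, 26, 25))
```

{"fn": "send_rows", "kwargs": {"motion": [{"x": 0.05, "y": 0, "z": 1, "rx": 0, "ry": 0, "rz": 0, "jaw": 1}, {"x": 0, "y": 0, "z": 2, "rx": 0, "ry": 0, "rz": 0, "jaw": 1}, {"x": 0, "y": 0, "z": 1, "rx": 0, "ry": 0, "rz": 0, "jaw": 1}, {"x": 0, "y": 0, "z": 0.5, "rx": 0, "ry": 0, "rz": 0, "jaw": 1}, {"x": 0, "y": 0, "z": 0.4, "rx": 0, "ry": 0, "rz": 0, "jaw": 1}]}}

```text
clock: 35.9
tool_pos: [0.5299, 0.0218, 0.1407]
eef_rot: [1.0, 0.0, -0.0, 0.0]
contact_force: [-0.2, 0.9, -1.0]
opening: 0.196
finger_force: 20.8
```

{"fn": "send_rows", "kwargs": {"motion": [{"x": 0, "y": 0, "z": 0.1, "rx": 0, "ry": 0, "rz": 0, "jaw": 1}, {"x": 0, "y": 0, "z": 0.1, "rx": 0, "ry": 0, "rz": 0, "jaw": 1}, {"x": 0, "y": 0, "z": 0.1, "rx": 0, "ry": 0, "rz": 0, "jaw": 1}, {"x": 0, "y": 0, "z": 0, "rx": 0, "ry": 0, "rz": 0, "jaw": 1}, {"x": 0, "y": 0, "z": 0, "rx": 0, "ry": 0, "rz": 0, "jaw": 1}]}}

```text
clock: 36.4
tool_pos: [0.5301, 0.0219, 0.1384]
eef_rot: [1.0, 0.0, 0.0, 0.0]
contact_force: [0.4, -0.6, 0.3]
opening: 0.191
finger_force: 20.8
```

{"fn": "send_rows", "kwargs": {"motion": [{"x": 0, "y": 0, "z": 0.1, "rx": 0, "ry": 0, "rz": 0, "jaw": 1}, {"x": 0, "y": 0, "z": 0.05, "rx": 0, "ry": 0, "rz": 0, "jaw": 1}, {"x": 0, "y": 0, "z": 0, "rx": 0, "ry": 0, "rz": 0, "jaw": 1}, {"x": 0, "y": 0, "z": 0, "rx": 0, "ry": 0, "rz": 0, "jaw": 1}, {"x": 0, "y": 0, "z": 0, "rx": 0, "ry": 0, "rz": 0, "jaw": 1}]}}

```text
clock: 36.9
tool_pos: [0.5303, 0.0219, 0.1374]
eef_rot: [1.0, 0.0, 0.0, -0.0]
contact_force: [-0.7, -0.4, 6.2]
opening: 0.196
finger_force: 21.8
```

Contact at the predicted height. Release, raise and move clear.

{"fn": "send_rows", "kwargs": {"motion": [{"x": 0, "y": 0, "z": -0.1, "rx": 0, "ry": 0, "rz": 0, "jaw": 2}, {"x": 0, "y": 0, "z": 0, "rx": 0, "ry": 0, "rz": 0, "jaw": 2.6}, {"x": 0, "y": 0, "z": 0, "rx": 0, "ry": 0, "rz": 0, "jaw": 4.5}, {"x": 0, "y": 0, "z": 0, "rx": 0, "ry": 0, "rz": 0, "jaw": 4.5}, {"x": 0, "y": 0, "z": 0, "rx": 0, "ry": 0, "rz": 0, "jaw": 4.5}]}}

```text
clock: 37.4
tool_pos: [0.5299, 0.0219, 0.1376]
eef_rot: [1.0, 0.0, -0.0, 0.0]
contact_force: [-0.8, -0.4, 0.2]
opening: 0.504
finger_force: 0.0
```

{"fn": "send_rows", "kwargs": {"motion": [{"x": 0, "y": 0, "z": 0, "rx": 0, "ry": 0, "rz": 0, "jaw": 4.5}, {"x": 0, "y": 0, "z": -1, "rx": 0, "ry": 0, "rz": 0, "jaw": 4.5}, {"x": 0, "y": 0, "z": -3, "rx": 0, "ry": 0, "rz": 0, "jaw": 4.5}, {"x": 0, "y": 0, "z": -4, "rx": 0, "ry": 0, "rz": 0, "jaw": 4.5}, {"x": 0, "y": 0, "z": -1, "rx": 0, "ry": 0, "rz": 0, "jaw": 4.5}]}}

```text
clock: 37.9
tool_pos: [0.5324, 0.0221, 0.232]
eef_rot: [1.0, 0.0, 0.004, -0.0]
contact_force: [0.1, -0.3, 0.5]
opening: 0.509
finger_force: 0.0
```

{"fn": "send_rows", "kwargs": {"motion": [{"x": -0.5, "y": 3, "z": 0, "rx": 0, "ry": 0, "rz": 0, "jaw": 4.5}, {"x": -1, "y": 4, "z": 0, "rx": 0, "ry": 0, "rz": 0, "jaw": 4.5}, {"x": -1, "y": 4, "z": 0, "rx": 0, "ry": 0, "rz": 0, "jaw": 4.5}, {"x": -1, "y": 4, "z": 0, "rx": 0, "ry": 0, "rz": 0, "jaw": 4.5}, {"x": -1, "y": 4, "z": 0, "rx": 0, "ry": 0, "rz": 0, "jaw": 4.5}]}}

```text
clock: 38.4
tool_pos: [0.4844, -0.1696, 0.2279]
eef_rot: [1.0, 0.001, -0.0, 0.0]
contact_force: [0.9, 0.7, -0.5]
opening: 0.509
finger_force: 0.0
```

{"fn": "send_rows", "kwargs": {"motion": [{"x": -0.5, "y": 3, "z": 0, "rx": 0, "ry": 0, "rz": 0, "jaw": 4.5}, {"x": -0.5, "y": 3, "z": 0, "rx": 0, "ry": 0, "rz": 0, "jaw": 4.5}, {"x": 0, "y": 0, "z": 0, "rx": 0, "ry": 0, "rz": 0, "jaw": 4.5}, {"x": 0, "y": 0, "z": 0, "rx": 0, "ry": 0, "rz": 0, "jaw": 4.5}, {"x": 0, "y": 0, "z": 0, "rx": 0, "ry": 0, "rz": 0, "jaw": 4.5}]}}

```text
clock: 38.9
tool_pos: [0.4755, -0.2266, 0.2277]
eef_rot: [1.0, 0.001, -0.0, -0.001]
contact_force: [0.4, 0.4, 0.2]
opening: 0.513
finger_force: 0.0
```

```bash
python3 -c "
from lid import *
S=snapshot('side');T=snapshot('top')
for d in(S,T): print(lid(d,.156))
s=get_state();print(s['clock'],s['contact_force'])
a=cv2.resize(S['img'][150:270,230:350],(400,400),interpolation=cv2.INTER_CUBIC)
b=cv2.resize(T['img'][200:320,250:370],(400,400),interpolation=cv2.INTER_CUBIC)
cv2.imwrite('pics/end.png',np.hstack([a,b])[:,:,::-1])"
```

```text
(array([301.9, 201.9]), array([296., 200.]), (291, 193, 20, 17))
(array([303.1, 257.4]), array([304.4, 257.8]), (281, 237, 47, 44))
39.0 [0.3598108  0.20389255 0.33763452]
```

View pics/end.png

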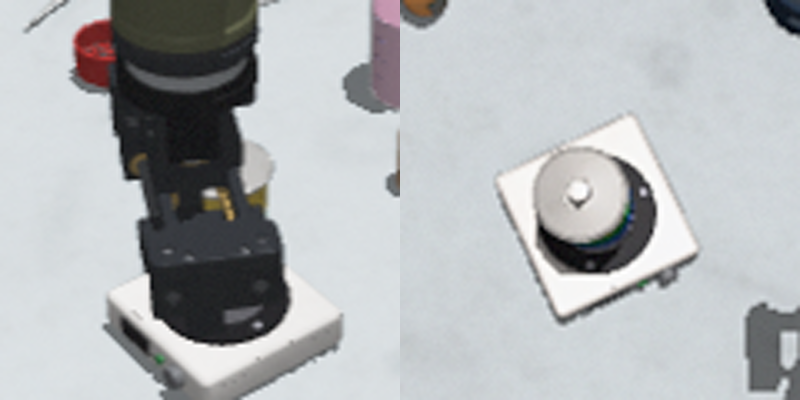

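The top view shows the lid centred on the stack, about (304,259) px against (304.4,257.8) predicted, roughly 3 mm off. The arm is clear, so I'm handing in.

```bash
python3 -c "
from plant import *
print(finish_job())"
```

```text
the job is handed in; nothing more can be done
None
```

The blue, green and yellow sieves are nested in order on the shaker pan, with the steel lid on top. Everything is released and the job is handed in at about 39 s; camera checks put each piece within tolerance, but I was not shown the judge's result.

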